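# Put the carton cutter on charge, handle first

## Task

Put the cordless carton cutter on charge: first open the clear lid of the grey charging case all the way back to its stop. Then draw the cutter out of its yellow blade guard, lay it down gently and let go of it on the green mat, take it again by its black nose, and slide it orange handle first under the bridge in the case until it is fully home, with the lid left open. Leave the tape roll, the tin of pencils and the calculator where they are.

Things in the scene. Friction and masses are not known exactly. Their poses are not given: they have to be found in the camera images.
- cutter: Cordless carton cutter, a bar 180 mm long, 30 mm tall, flat sides, 110 to 225 g, balance point at mid length. Origin: middle of the underside. +x runs to the nose end, z up. Orange handle: x -90 to +2 mm, 32 mm wide (y); black nose: x +2 to +90 mm, 26 mm wide. It starts flat on the bench, nose about 80 mm deep in the guard, handle sticking out.
- cutter_butt (a point): Centre of the handle's end face (brass contacts) of the cutter, 90 mm from mid length, 15 mm above the underside.
- cutter_nose (a point): Centre of the nose's end face, 90 mm from mid length on the other side, 15 mm above the underside.
- guard: Yellow blade guard with black stripes, fixed to the bench: a straight tunnel, its open mouth at the origin (bench level) facing the guard's -x, running 90 mm along +x to a closed end; 38 mm wide and 38 mm high inside, no floor; outside 54 mm wide, 43 mm tall, 96 mm long. The cutter comes out along -x.
- mat: Green cutting mat, 280 (x) by 200 (y) by 3 mm, fixed to the bench. Origin: centre of its underside.
- case: Grey charging case fixed to the bench, 200 (x) by 160 (y) by 64 mm tall without lid; side and back walls 6 mm, floor 6 mm thick. Origin: centre of the underside; +x points to the back (hinge side), -x to the open front, which has only a sill 12 mm high. On its centre line a black bed, top 18 mm above the bench: a 20 mm wide rail from x -90 to +4 mm, then full width under the bridge.
- case_home (a point): Point on the inner face of the case's back wall that the centre of the cutter's handle end meets when fully home (case frame x +94, y 0, z 33 mm). About 90 mm of nose then stay in front of the bridge, over the rail, with some 60 mm free on either side.
- lid (a joint): Angle of the clear flat lid of the case (200 by 160 by 6 mm, 150 g), in rad: 0 shut, 1.75 at its stop, leaning back. It swings freely about a level hinge along the case's y at the back top edge: it falls shut if let go before upright (about 1.57) and falls on to its stop beyond.
- lid_tab (a point): Grip point of the lid: centre of a red tab on the middle of the lid's front edge, 26 mm wide (across y), 30 mm long (sticking out forward from the edge), 14 mm thick. Lid shut: 71 mm above the bench. It lies 216 mm from the hinge line and 7 mm above it when shut; when the lid is open the tab points up.
- lid_hinge (a point): Middle of the lid's hinge line, on the back top edge of the case (case frame x +100, y 0, z 64.5 mm).
- tape: Bystander: brown tape roll lying flat, 100 mm diameter, 48 mm tall. Origin: centre of the underside.
- tin: Bystander: steel tin with pencils, 72 mm diameter, 100 mm tall, pencils up to 165 mm. Origin: centre of the underside.
- calculator: Bystander: white calculator lying flat, 150 by 100 by 18 mm. Origin: centre of the underside.
- bridge_mouth (a point): Mouth of the black bridge in the case, at bed level on the centre line (case frame x +4, y 0, z 18 mm). The bridge is a fixed tunnel open to the front (-x), from x +4 to the back wall at x +94 mm, 44 mm wide and 37 mm high inside, its top 60 mm above the bench. The cutter slides in along the case's +x, resting on the bed.
Not all that is in view belongs to the job. What is meant by the cutter is not pink or purple, and is the larger of those in its own colour.

How it is judged:
By the outcome, as a careful person would: the job done as asked, in the order asked, and still so for the second after the job is handed in, with the robot touching nothing.
It also fails if it takes over 72 s, if anything falls off the work surface, if the arm or the gripper's body presses on something with over 40 N, if the wrist force passes 120 N, or if a joint passes its speed limit or range.

## Robot

A 6-joint arm with a two-finger parallel gripper is mounted at the origin on the work surface. World frame = base frame: x ahead of the robot, y to its left, z up, the work surface at z = 0. Lengths are in m, angles in degrees, forces in N, time in s.
With the tool pointing down it reaches from about 0.4 to 0.825 m from the base axis. Payload 7 kg.
Tool frame: the origin (TCP) lies between the finger pads; the fingertips stand 11 mm ahead of it and the grasp point (between the pads) lies 8 mm behind it; z points along the fingers, y is the direction in which the jaws open and shut (so a half turn about z gives the same grasp; the last joint's range is limited). The gripper opens to 88 mm and grips with 3 to 60 N. Pads are 19 mm wide; open, the fingers measure 130 mm over their backs; the gripper's body (78 mm by 193 mm) begins 47 mm behind the grasp point.
Start: joints at [-46.748, 20.546, 0.682, 0, -70.136, -16.507], TCP at [0.304, -0.603, 0.238] pointing down, gripper open.
Joint ranges: [-176.03, 176.03], [-82.01, 121.73], [-58.28, 71.71], [-173.87, 95.51], [-174.79, -0.11], [-173.66, 173.66]. Speed limits (degrees/s): [136.94, 136.94, 172.46, 180, 180, 180].

## Interface

Orientations are given as [roll, pitch, yaw] about the fixed x, y, z axes, in that order (R = Rz(yaw) Ry(pitch) Rx(roll)).
In Python, from plant import r gives the robot as it stands.
- The arm moves only by the shell command python3 -m inch 'ROWS' [OPENING] [FORCE]. ROWS is JSON, a list of rows, each an object of numbers: "x", "y", "z": the shift along the tool's x, y, z as a fraction of full scale; "yaw": the turn about the tool's z as a fraction of full scale. In form: [{"x": .., "y": .., "z": .., "yaw": ..}, ...]. A call has 1 to 5 rows; each row shifts and turns the pose as measured when the row begins, along the tool's axes as they then stand; what a row does not reach is not made up. Full scale, the value 1, is 0.025 m for a shift and 4 degrees for a turn. A row lasts 1/12 s, in which the tool goes at most 41.7 mm and 7.16 degrees, less where a joint would pass 70% of its speed; a pose out of reach is approached as far as the arm can. A call with a number of a shift or a turn outside -1 to 1 is refused whole. A call with a gripper value outside its range is refused whole. OPENING is the opening, from -1 (shut) to 1 (fully open), set as the call begins (- or left out, the last holds). The fingers move at their own pace and stop on an object; FORCE is the grip in N (left out, the last holds). Time passes only in rows, so rows that do not move let the fingers close. It gives the time, the measured TCP pose, the force and the opening at its end, in the units of the state.
- r.get_state(): the state, without advancing time (a new reading comes with each control period).
- r.capture(name): name is "side" or "top"; returns (picture, depth): 420x560x3 uint8, red, green, blue; 420x560 float32, m along the optical axis (not along the pixel's ray), 0 where there is no reading.
- r.camera_info(name): a dict with "mtx" (3x3 intrinsics, pixels), "pose" (4x4, takes a point from camera to world coordinates). Camera axes: x right, y down, z forward; pixel columns grow to the right and rows downward; lengths in m; the calibration is good to about 2 mm. A picture is of the moment at which its call begins. camera_info takes no time and is no camera call.
- r.close_job(): hands the job in, once; it reports no verdict.
The state is a dict: "time_s": time; "joints": joint angles; "qd": joint speeds; "joint_torque": joint torques, N m; "tcp_pos": TCP position; "eef_rot": TCP orientation; "contact_force": force on the tool from outside, world axes, zero at the start; "moment": the same for the moment, N m; "gripper_width": finger opening in m.
Only numpy, scipy, OpenCV 4.12 (cv2) and the standard library are available. Lean on these libraries where they do the work, as an engineer would, in place of code of your own. Each camera call takes 0.05 s, during which the arm holds its last target. There are 200 camera calls.

## Working session

There is one attempt and no reset: what is moved stays moved. The work goes in short steps, Python scripts to look and compute and a shell command to move; the robot and the scene stay as the last step left them, time stands still between calls to the robot, and variables do not carry over. Pictures are saved under pics/ and viewed, about 8 in all and at most 12, crops included, and the job is handed in when it is done.

```bash
ls; mkdir -p pics
cat > h.py <<'E'
import numpy as np, cv2
from plant import r
def snap(n,f):
    im,d=r.capture(n); cv2.imwrite(f'pics/{f}.png',im[:,:,::-1]); np.save(f'pics/{f}.npy',d); return im,d
def world(n,d):
    c=r.camera_info(n);K=np.array(c['mtx']);T=np.array(c['pose'])
    v,u=np.mgrid[:d.shape[0],:d.shape[1]]
    P=np.stack([(u-K[0,2])/K[0,0]*d,(v-K[1,2])/K[1,1]*d,d],-1)
    return P@T[:3,:3].T+T[:3,3]
E
python3 - <<'E'
from h import *
a,_=snap('top','t0');b,_=snap('side','s0')
for n in('top','side'):print(np.round(r.camera_info(n)['pose'],3))
print(r.get_state())
E
```

```text
pics
[[ 0.007 -0.994  0.106  0.429]
 [-1.    -0.007  0.006  0.059]
 [-0.006 -0.106 -0.994  1.601]
 [ 0.     0.     0.     1.   ]]
[[-0.874 -0.374  0.311  0.223]
 [-0.487  0.654 -0.579  0.724]
 [ 0.013 -0.657 -0.753  0.915]
 [ 0.     0.     0.     1.   ]]
{'time_s': 0.1, 'joints': array([-4.67469966e+01,  2.05884514e+01,  6.38471240e-01, -1.78405678e-02,
       -7.01359054e+01, -1.65070625e+01]), 'qd': array([ 0.00380907, -0.1295495 ,  0.06244884,  0.10100326, -0.07507823,
        0.03979207]), 'joint_torque': array([-1.43083442e-03, -5.84160769e+01,  2.93749523e+01,  7.01551393e+00,
        1.01525907e-02, -8.25574352e-05]), 'tcp_pos': array([ 0.30355976, -0.60241238,  0.2366992 ]), 'eef_rot': array([ 1.79912889e+02, -8.32440391e-03, -1.53260127e+02]), 'contact_force': array([ 0.01706039, -0.42481443, -0.32813063]), 'moment': array([0.01820676, 0.0106118 , 0.01334247]), 'gripper_width': 0.08771736474270854}
```

View pics/t0.png

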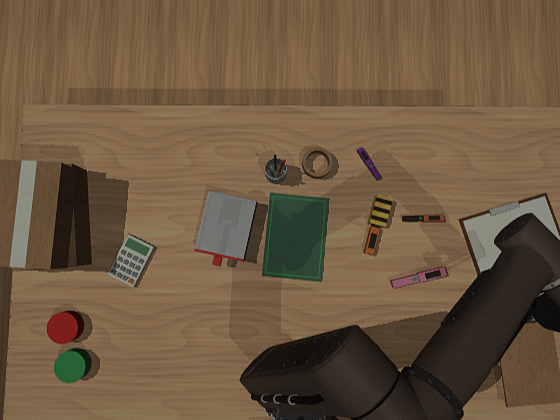

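View pics/s0.png

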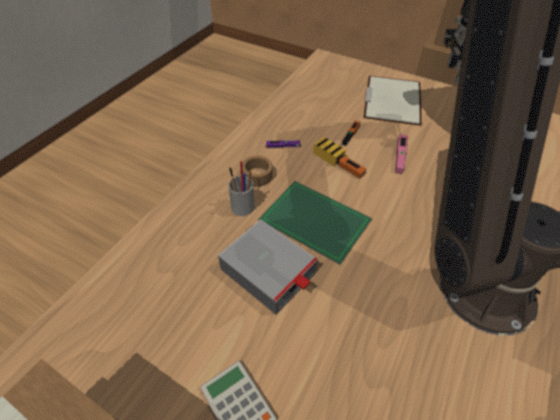

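The top view shows the case (228,225) with red tab (218,259), mat (296,237), guard (381,210) and the cutter's orange handle (372,240). The small orange cutter at (423,218) and the pink and purple ones are decoys. Next I measure.

```bash
cat > m.py <<'E'
from h import *
im=cv2.imread('pics/t0.png');d=np.load('pics/t0.npy');W=world('top',d)
hsv=cv2.cvtColor(im,cv2.COLOR_BGR2HSV)
def seg(n,lo,hi,box,zr=(-.1,.3)):
    m=cv2.inRange(hsv,lo,hi)>0
    b=np.zeros_like(m);b[box[1]:box[3],box[0]:box[2]]=1
    m&=b&(W[...,2]>zr[0])&(W[...,2]<zr[1])
    p=W[m]; 
    if len(p)<5: print(n,len(p));return
    (c,s,a)=cv2.minAreaRect((p[:,:2]*1000).astype(np.float32))
    print(n,len(p),'c',np.round(c,0),'s',np.round(s,0),'a',round(a,1),'z',np.round(np.percentile(p[:,2],[5,50,95]),3), 'mean',np.round(p.mean(0),3))
seg('red',(0,150,90),(6,255,255),(185,235,270,280))
seg('tab',(0,150,90),(6,255,255),(205,253,225,275))
seg('mat',(60,80,20),(85,255,255),(255,185,335,290))
seg('handle',(5,150,100),(18,255,255),(355,225,390,260),(.015,.06))
seg('guard',(22,120,100),(35,255,255),(355,185,400,235),(.03,.06))
seg('casetop',(0,0,0),(180,255,255),(180,175,275,275),(.06,.1))
seg('tin',(0,0,0),(180,255,255),(260,140,295,185),(.02,.2))
seg('tape',(0,0,0),(180,255,255),(298,140,338,185),(.03,.2))
seg('calc',(0,0,0),(180,255,255),(100,225,160,295),(.01,.2))
cv2.imwrite('pics/c0.png',cv2.resize(im[170:290,185:455],None,fx=2.95,fy=2.95,interpolation=2))
E
python3 m.py
```

```text
red 161 c [423. 263.] s [170.  35.] a 78.2 z [0.066 0.074 0.082] mean [0.428 0.254 0.073]
tab 98 c [423. 263.] s [51. 35.] a 75.9 z [0.066 0.076 0.082] mean [0.424 0.257 0.075]
mat 4396 c [499.   5.] s [198. 277.] a 84.7 z [-0.003  0.003  0.009] mean [0.499 0.005 0.003]
handle 153 c [ 486. -246.] s [31. 89.] a 74.0 z [0.024 0.029 0.034] mean [ 0.487 -0.245  0.029]
guard 163 c [ 573. -272.] s [54. 74.] a 72.3 z [0.037 0.043 0.048] mean [ 0.565 -0.274  0.043]
casetop 3188 c [565. 218.] s [186. 335.] a 69.3 z [0.064 0.07  0.077] mean [0.525 0.232 0.07 ]
tin 322 c [710.  73.] s [70. 71.] a 2.1 z [0.027 0.082 0.152] mean [0.711 0.073 0.082]
tape 345 c [743. -65.] s [99. 98.] a 42.1 z [0.036 0.047 0.053] mean [ 0.743 -0.065  0.046]
calc 1360 c [407. 549.] s [145. 191.] a 88.2 z [0.012 0.018 0.024] mean [0.414 0.548 0.018]
```

View pics/c0.png

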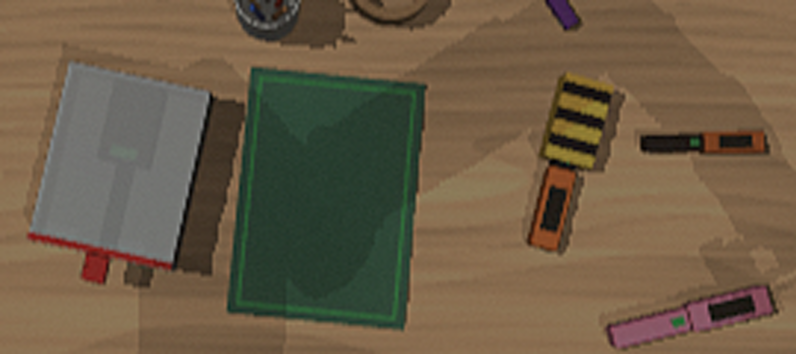

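```bash
cat > go.py <<'E'
import sys
from h import *
# go.py x y z yaw : remaining move in tool units (full scale fractions), once yaw done
s=r.get_state();p=np.array(s['tcp_pos']);y=np.radians(s['eef_rot'][2])
t=np.array([float(v) for v in sys.argv[1:4]])
d=t-p
f=lambda y:np.round(np.array([np.cos(y)*d[0]+np.sin(y)*d[1],np.sin(y)*d[0]-np.cos(y)*d[1],-d[2]])/.025,2)
ty=float(sys.argv[4]);dy=(ty-np.degrees(y)+180)%360-180
print('t',round(s['time_s'],2),'p',np.round(p,4),'rpy',np.round(s['eef_rot'],1),'F',np.round(s['contact_force'],1),'w',round(s['gripper_width'],4),'q',np.round(s['joints'],0))
print('units now-yaw',f(y),'at target yaw',f(np.radians(ty)),'yaw units(tool)',round(-dy/4,2))
E
cat > m2.py <<'E'
from h import *
import sys
im=cv2.imread('pics/t0.png');W=world('top',np.load('pics/t0.npy'))
print('tab',W[258:263,215:220].reshape(-1,3).mean(0).round(4))
hsv=cv2.cvtColor(im,cv2.COLOR_BGR2HSV)
m=(cv2.inRange(hsv,(0,0,60),(180,60,255))>0)&(W[...,2]>.05)&(W[...,2]<.09)
m[:, :185]=0;m[:,265:]=0;m[:180]=0;m[275:]=0
p=W[m];q=cv2.minAreaRect((p[:,:2]*1000).astype(np.float32));print(q,p[:,2].mean())
E
python3 m2.py; python3 -m inch '[{"yaw":-1},{"yaw":-1},{"yaw":-1},{"yaw":-1},{"yaw":-1}]'; python3 go.py 0.41 0.262 0.13 -12.5
```

```text
tab [0.4191 0.2554 0.0781]
((532.8670654296875, 232.21640014648438), (159.70872497558594, 189.9596710205078), 78.1708755493164) 0.06988353664728886
t 0.1 p [ 0.3036 -0.6024  0.2367] rpy [ 179.9   -0.  -153.3] F [ 0.  -0.4 -0.3] w 0.0877 q [-47.  21.   1.  -0. -70. -17.]
units now-yaw [-19.36  28.96   4.27] at target yaw [ -3.33 -34.68   4.27] yaw units(tool) -35.19validation failed for argument at $[0]...
```

```bash
python3 -m inch '[{"x":0,"y":0,"z":0,"yaw":-1},{"x":0,"y":0,"z":0,"yaw":-1},{"x":0,"y":0,"z":0,"yaw":-1},{"x":0,"y":0,"z":0,"yaw":-1},{"x":0,"y":0,"z":0,"yaw":-1}]'; python3 go.py 0.408 0.258 0.13 -12
```

```text
time_s: 0.52
tcp_pos: [0.3029, -0.6012, 0.2338]
eef_rot: [179.6, 0.1, -132.6]
contact_force: [0.4, 0.2, 0.1]
gripper_width: 0.0875
t 0.52 p [ 0.3029 -0.6012  0.2338] rpy [ 1.796e+02  1.000e-01 -1.326e+02] F [0.4 0.2 0.1] w 0.0875 q [-47.  21.   0.  -0. -70.   4.]
units now-yaw [-28.16  20.15   4.15] at target yaw [ -3.03 -34.49   4.15] yaw units(tool) -30.14
```

```bash
python3 -m inch '[{"x":0,"y":0,"z":0,"yaw":-1},{"x":0,"y":0,"z":0,"yaw":-1},{"x":0,"y":0,"z":0,"yaw":-1},{"x":0,"y":0,"z":0,"yaw":-1},{"x":0,"y":0,"z":0,"yaw":-1}]' >/dev/null
python3 -m inch '[{"x":0,"y":0,"z":0,"yaw":-1},{"x":0,"y":0,"z":0,"yaw":-1},{"x":0,"y":0,"z":0,"yaw":-1},{"x":0,"y":0,"z":0,"yaw":-1},{"x":0,"y":0,"z":0,"yaw":-1}]' >/dev/null
python3 -m inch '[{"x":0.5,"y":0,"z":0,"yaw":-1},{"x":0.5,"y":0,"z":0,"yaw":-1},{"x":0.5,"y":0,"z":0,"yaw":-1},{"x":0.5,"y":0,"z":0,"yaw":-1},{"x":0.5,"y":0,"z":0,"yaw":-1}]' >/dev/null
python3 -m inch '[{"x":0.5,"y":-1,"z":0,"yaw":-1},{"x":0.5,"y":-1,"z":0,"yaw":-1},{"x":0.5,"y":-1,"z":0,"yaw":-1},{"x":0.5,"y":-1,"z":0,"yaw":-1},{"x":0.5,"y":-1,"z":0,"yaw":-1}]'
python3 go.py 0.408 0.258 0.13 -12
```

```text
time_s: 2.18
tcp_pos: [0.4463, -0.6573, 0.2201]
eef_rot: [-179.8, 1.5, -48.9]
contact_force: [-0.1, -1.0, -0.2]
gripper_width: 0.0876
t 2.18 p [ 0.4463 -0.6573  0.2201] rpy [-179.8    1.5  -48.9] F [-0.1 -1.  -0.2] w 0.0876 q [-42.  33.  19.  -0. -77.  83.]
units now-yaw [-28.61 -22.89   3.61] at target yaw [ -9.11 -35.49   3.61] yaw units(tool) -9.23
```

```bash
python3 -m inch '[{"x":-0.5,"y":-1,"z":0,"yaw":-1},{"x":-0.5,"y":-1,"z":0,"yaw":-1},{"x":-0.5,"y":-1,"z":0,"yaw":-1},{"x":-0.4,"y":-1,"z":0,"yaw":-1},{"x":-0.2,"y":-1,"z":0,"yaw":-1}]' >/dev/null
python3 -m inch '[{"x":-0.2,"y":-1,"z":0,"yaw":-1},{"x":-0.2,"y":-1,"z":0,"yaw":-1},{"x":-0.2,"y":-1,"z":0,"yaw":-1},{"x":-0.2,"y":-1,"z":0,"yaw":-1},{"x":-0.2,"y":-1,"z":0,"yaw":0}]' >/dev/null
python3 -m inch '[{"x":-0.1,"y":-1,"z":0,"yaw":0},{"x":-0.1,"y":-1,"z":0,"yaw":0},{"x":-0.1,"y":-1,"z":0,"yaw":0},{"x":-0.1,"y":-1,"z":0,"yaw":0},{"x":-0.1,"y":-1,"z":0,"yaw":0}]'
python3 go.py 0.408 0.258 0.13 -12
```

```text
time_s: 3.43
tcp_pos: [0.5211, -0.2589, 0.2135]
eef_rot: [-178.3, 2.2, -10.8]
contact_force: [0.9, -0.6, -0.1]
gripper_width: 0.0879
t 3.43 p [ 0.5211 -0.2589  0.2135] rpy [-178.3    2.2  -10.8] F [ 0.9 -0.6 -0.1] w 0.0879 q [ -8.  14. -11.  -2. -67.  88.]
units now-yaw [ -8.3  -19.47   3.34] at target yaw [ -8.72 -19.28   3.34] yaw units(tool) 0.31
```

```bash
python3 -m inch '[{"x":-0.4,"y":-1,"z":0,"yaw":0},{"x":-0.4,"y":-1,"z":0,"yaw":0},{"x":-0.4,"y":-1,"z":0,"yaw":0},{"x":-0.4,"y":-1,"z":0,"yaw":0},{"x":-0.4,"y":-1,"z":0,"yaw":0}]' >/dev/null
python3 -m inch '[{"x":-0.4,"y":-1,"z":0,"yaw":0},{"x":-0.4,"y":-1,"z":0,"yaw":0},{"x":-0.4,"y":-1,"z":0,"yaw":0},{"x":-0.4,"y":-1,"z":0,"yaw":0},{"x":-0.4,"y":-1,"z":0,"yaw":0}]' >/dev/null
python3 -m inch '[{"x":-0.5,"y":-1,"z":0,"yaw":0},{"x":-0.5,"y":-1,"z":0,"yaw":0},{"x":-0.5,"y":-1,"z":0.2,"yaw":0},{"x":-0.5,"y":-1,"z":0.2,"yaw":0},{"x":-0.5,"y":-0.5,"z":0.2,"yaw":0}]' >/dev/null
python3 -m inch '[{"x":-0.4,"y":0,"z":0.2,"yaw":0},{"x":0,"y":0,"z":0,"yaw":0}]'
python3 go.py 0.408 0.258 0.13 -12
```

```text
time_s: 4.85
tcp_pos: [0.4085, 0.152, 0.2073]
eef_rot: [-178.3, 2.6, -10.6]
contact_force: [-0.1, -0.6, -0.7]
gripper_width: 0.0877
t 4.85 p [0.4085 0.152  0.2073] rpy [-178.3    2.6  -10.6] F [-0.1 -0.6 -0.7] w 0.0877 q [ 44.  -0. -28.  -4. -62.  37.]
units now-yaw [-0.8  -4.17  3.09] at target yaw [-0.9  -4.14  3.09] yaw units(tool) 0.36
```

```bash
python3 -m inch '[{"x":-0.15,"y":-0.8,"z":0.4,"yaw":0.1},{"x":-0.15,"y":-0.8,"z":0.4,"yaw":0.1},{"x":-0.15,"y":-0.8,"z":0.4,"yaw":0.1},{"x":-0.15,"y":-0.8,"z":0.4,"yaw":0},{"x":-0.15,"y":-0.8,"z":0.4,"yaw":0}]' >/dev/null
python3 -m inch '[{"x":0,"y":-0.3,"z":0.4,"yaw":0},{"x":0,"y":0,"z":0.3,"yaw":0},{"x":0,"y":0,"z":0,"yaw":0}]' 
python3 go.py 0.408 0.258 0.063 -12
python3 - <<'E'
from h import *
a,_=snap('side','s1');cv2.imwrite('pics/s1c.png',cv2.resize(a[200:340,180:380,::-1],None,fx=4,fy=4))
E
```

```text
time_s: 5.52
tcp_pos: [0.4096, 0.2632, 0.1416]
eef_rot: [-178.4, 2.6, -11.9]
contact_force: [-0.5, 0.8, -0.4]
gripper_width: 0.0877
t 5.52 p [0.4096 0.2632 0.1416] rpy [-178.4    2.6  -11.9] F [-0.5  0.8 -0.4] w 0.0877 q [ 53.   8. -28.  -4. -53.  27.]
units now-yaw [-0.02  0.22  3.15] at target yaw [-0.02  0.22  3.15] yaw units(tool) 0.02
```

View pics/s1c.png

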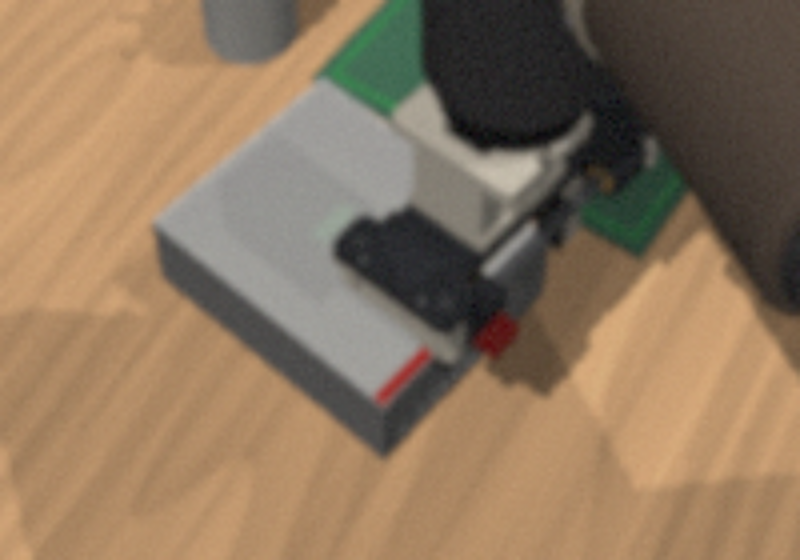

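```bash
python3 - <<'E'
from h import *
a=cv2.imread('pics/s1.png');W=world('side',np.load('pics/s1.npy'))
hsv=cv2.cvtColor(a,cv2.COLOR_BGR2HSV)
m=((cv2.inRange(hsv,(0,150,60),(6,255,255))>0)|(cv2.inRange(hsv,(175,150,60),(180,255,255))>0))
b=m.copy();b[:,:295]=0;b[:,312:]=0;b[:270]=0;b[295:]=0
p=W[b];print(len(p),p.mean(0).round(4),np.percentile(p,[5,95],axis=0).round(3))
E
python3 -m inch '[{"x":0,"y":0.1,"z":0.6,"yaw":0},{"x":0,"y":0.1,"z":0.6,"yaw":0},{"x":0,"y":0,"z":0.6,"yaw":0},{"x":0,"y":0,"z":0.6,"yaw":0},{"x":0,"y":0,"z":0.5,"yaw":0}]' 
python3 go.py 0.408 0.258 0.063 -12
```

```text
67 [0.4037 0.2681 0.0901] [[0.385 0.25  0.074]
 [0.413 0.328 0.204]]
time_s: 5.98
tcp_pos: [0.4095, 0.2579, 0.073]
eef_rot: [-177.9, 2.3, -12.1]
contact_force: [-0.4, 0.4, -0.7]
gripper_width: 0.0879
t 5.98 p [0.4095 0.2579 0.073 ] rpy [-177.9    2.3  -12.1] F [-0.4  0.4 -0.7] w 0.0879 q [ 53.  13. -33.  -4. -43.  28.]
units now-yaw [-0.06  0.01  0.4 ] at target yaw [-0.06  0.01  0.4 ] yaw units(tool) -0.02
```

```bash
python3 -m inch '[{"x":0,"y":0,"z":0.35,"yaw":0},{"x":0,"y":0,"z":0.05,"yaw":0}]' >/dev/null
python3 -m inch '[{"x":0,"y":0,"z":0,"yaw":0},{"x":0,"y":0,"z":0,"yaw":0},{"x":0,"y":0,"z":0,"yaw":0},{"x":0,"y":0,"z":0,"yaw":0},{"x":0,"y":0,"z":0,"yaw":0}]' -1 12
python3 -m inch '[{"x":0,"y":0,"z":0,"yaw":0},{"x":0,"y":0,"z":0,"yaw":0}]'
python3 go.py 0.408 0.258 0.063 -12
```

```text
time_s: 6.57
tcp_pos: [0.4104, 0.2555, 0.0645]
eef_rot: [-177.9, 2.2, -12.2]
contact_force: [-0.4, 0.1, 0.3]
gripper_width: 0.0598
time_s: 6.73
tcp_pos: [0.4108, 0.2559, 0.0653]
eef_rot: [-177.8, 2.2, -12.2]
contact_force: [0.6, 1.3, 0.4]
gripper_width: 0.0462
t 6.73 p [0.4108 0.2559 0.0653] rpy [-177.8    2.2  -12.2] F [0.6 1.3 0.4] w 0.0462 q [ 53.  14. -34.  -4. -42.  28.]
units now-yaw [-0.13 -0.06  0.09] at target yaw [-0.12 -0.06  0.09] yaw units(tool) -0.05
```

```bash
python3 -m inch '[{"x":-0.1,"y":0,"z":0.05,"yaw":0},{"x":0,"y":0,"z":0,"yaw":0},{"x":0,"y":0,"z":0,"yaw":0},{"x":0,"y":0,"z":0,"yaw":0},{"x":0,"y":0,"z":0,"yaw":0}]'
python3 -m inch '[{"x":0,"y":0,"z":0,"yaw":0},{"x":0,"y":0,"z":0,"yaw":0}]'
```

```text
time_s: 7.15
tcp_pos: [0.4087, 0.2587, 0.0648]
eef_rot: [-177.6, 2.1, -12.1]
contact_force: [1.4, -1.6, -0.5]
gripper_width: 0.0259
time_s: 7.32
tcp_pos: [0.4087, 0.2586, 0.0647]
eef_rot: [-177.6, 2.1, -12.1]
contact_force: [0.5, 0.0, -1.6]
gripper_width: 0.0259
```

```bash
cat > arc.py <<'E'
from h import *
s=r.get_state();p=np.array(s['tcp_pos']);a=np.radians(-12)
u=(p[0]-.628)*np.cos(a)+(p[1]-.211)*np.sin(a);h=p[2]+.008-.0645
print('t',round(s['time_s'],2),'u',u.round(4),'h',h.round(4),'R',np.hypot(u,h).round(4),'th',np.degrees(np.arctan2(h,-u)).round(1)-2,'F',np.round(s['contact_force'],1),'rpy',np.round(s['eef_rot'],1),'w',round(s['gripper_width'],4))
t0=np.arctan2(h,-u);R=.2245
T=Q=np.array([u,h])
for k in range(1,6):
    t=t0+np.radians(5*k);n=np.array([-R*np.cos(t),R*np.sin(t)])
    print(k,np.round((n[0]-Q[0])/.025,2),np.round(-(n[1]-Q[1])/.025,2));Q=n
v=(p[0]-.628)*-np.sin(a)+(p[1]-.211)*np.cos(a);print('lat',v.round(4))
E
python3 arc.py
```

```text
t 7.32 u -0.2244 h 0.0082 R 0.2245 th 0.10000000000000009 F [ 0.5  0.  -1.6] rpy [-177.6    2.1  -12.1] w 0.0259
1 0.06 -0.78
2 0.13 -0.77
3 0.2 -0.76
4 0.26 -0.74
5 0.33 -0.71
lat 0.0009
```

```bash
python3 -m inch '[{"x":0.06,"y":0,"z":-0.78,"yaw":0},{"x":0.13,"y":0,"z":-0.77,"yaw":0},{"x":0.2,"y":0,"z":-0.76,"yaw":0},{"x":0.26,"y":0,"z":-0.74,"yaw":0},{"x":0.33,"y":0,"z":-0.71,"yaw":0}]' >/dev/null; python3 arc.py
```

```text
t 7.73 u -0.1986 h 0.1017 R 0.2232 th 25.1 F [ 2.6  5.2 -3. ] rpy [-177.3    2.3  -12.1] w 0.026
1 0.34 -0.71
2 0.45 -0.64
3 0.5 -0.6
4 0.55 -0.56
5 0.6 -0.51
lat 0.0009
```

```bash
python3 -m inch '[{"x":0.36,"y":0,"z":-0.7,"yaw":0},{"x":0.45,"y":0,"z":-0.64,"yaw":0},{"x":0.5,"y":0,"z":-0.6,"yaw":0},{"x":0.55,"y":0,"z":-0.56,"yaw":0},{"x":0.6,"y":0,"z":-0.51,"yaw":0}]' >/dev/null; python3 arc.py
```

```text
t 8.15 u -0.1324 h 0.1799 R 0.2234 th 51.7 F [ 4.9  5.3 -7.2] rpy [-176.7    2.2  -12.2] w 0.0267
1 0.62 -0.47
2 0.69 -0.38
3 0.72 -0.32
4 0.74 -0.25
5 0.76 -0.19
lat 0.0009
```

```bash
python3 -m inch '[{"x":0.62,"y":0,"z":-0.47,"yaw":0},{"x":0.69,"y":0,"z":-0.38,"yaw":0},{"x":0.72,"y":0,"z":-0.32,"yaw":0},{"x":0.74,"y":0,"z":-0.25,"yaw":0},{"x":0.76,"y":0,"z":-0.19,"yaw":0}]' >/dev/null; python3 arc.py
```

```text
t 8.57 u -0.0404 h 0.2185 R 0.2222 th 77.5 F [ 0.1  4.9 -4.2] rpy [-176.3    2.3  -12.2] w 0.0269
1 0.76 -0.2
2 0.78 -0.04
3 0.78 0.03
4 0.78 0.1
5 0.77 0.16
lat 0.0009
```

```bash
python3 -m inch '[{"x":0.76,"y":0,"z":-0.15,"yaw":0},{"x":0.78,"y":0,"z":-0.04,"yaw":0},{"x":0.78,"y":0,"z":0.03,"yaw":0},{"x":0.6,"y":0,"z":0.08,"yaw":0},{"x":0,"y":0,"z":0,"yaw":0}]' >/dev/null; python3 arc.py
```

```text
t 8.98 u 0.0377 h 0.2167 R 0.22 th 97.9 F [-1.1  2.5  1.9] rpy [-176.3    2.4  -12.4] w 0.0272
1 0.8 -0.01
2 0.75 0.23
3 0.72 0.3
4 0.7 0.36
5 0.66 0.42
lat 0.001
```

```bash
python3 -m inch '[{"x":0.25,"y":0,"z":0.03,"yaw":0},{"x":0,"y":0,"z":0,"yaw":0}]' >/dev/null; python3 arc.py | head -1
python3 -m inch '[{"x":0,"y":0,"z":0,"yaw":0},{"x":0,"y":0,"z":0,"yaw":0},{"x":0,"y":0,"z":0,"yaw":0},{"x":0,"y":0,"z":0,"yaw":0},{"x":0,"y":0,"z":0,"yaw":0}]' 0.4 >/dev/null;  python3 arc.py | head -1
python3 -m inch '[{"x":0,"y":0,"z":-0.5,"yaw":0},{"x":0,"y":0,"z":-0.8,"yaw":0},{"x":0,"y":0,"z":-0.8,"yaw":0},{"x":0,"y":0,"z":-0.5,"yaw":0},{"x":0,"y":0,"z":0,"yaw":0}]' ;python3 go.py 0.487 -0.245 0.1 -16
```

```text
t 9.15 u 0.0406 h 0.2164 R 0.2202 th 98.6 F [ 0.7 -0.1  1.7] rpy [-176.3    2.9  -12.3] w 0.0273
t 9.57 u 0.0412 h 0.2177 R 0.2215 th 98.7 F [1.3 0.8 3.2] rpy [-176.2    2.7  -12.3] w 0.0549
time_s: 9.98
tcp_pos: [0.6687, 0.1972, 0.3407]
eef_rot: [-176.6, 3.1, -12.3]
contact_force: [-0.7, 0.4, 0.4]
gripper_width: 0.0613
t 9.98 p [0.6687 0.1972 0.3407] rpy [-176.6    3.1  -12.3] F [-0.7  0.4  0.4] w 0.0613 q [ 30.  21.  16.  -5. -85.  48.]
units now-yaw [-3.32 18.83  9.63] at target yaw [-2.11 19.01  9.63] yaw units(tool) 0.91
```

```bash
python3 -m inch '[{"x":-0.3,"y":1,"z":0,"yaw":0.2},{"x":-0.3,"y":1,"z":0,"yaw":0.2},{"x":-0.3,"y":1,"z":0,"yaw":0.2},{"x":-0.3,"y":1,"z":0,"yaw":0.2},{"x":-0.3,"y":1,"z":0,"yaw":0.1}]' 1 >/dev/null
python3 -m inch '[{"x":-0.1,"y":1,"z":0,"yaw":0},{"x":-0.1,"y":1,"z":0,"yaw":0},{"x":-0.1,"y":1,"z":0.2,"yaw":0},{"x":-0.1,"y":1,"z":0.4,"yaw":0},{"x":-0.1,"y":1,"z":0.6,"yaw":0}]' 1 >/dev/null
python3 -m inch '[{"x":-0.1,"y":1,"z":0.6,"yaw":0},{"x":-0.1,"y":1,"z":0.6,"yaw":0},{"x":0,"y":1,"z":0.8,"yaw":0},{"x":0,"y":1,"z":0.8,"yaw":0},{"x":0,"y":1,"z":0.8,"yaw":0}]' 1 >/dev/null
python3 -m inch '[{"x":0,"y":0.8,"z":0.7,"yaw":0},{"x":0,"y":0.6,"z":0.7,"yaw":0},{"x":0,"y":0,"z":0.6,"yaw":0},{"x":0,"y":0,"z":0,"yaw":0}]' ;python3 go.py 0.487 -0.245 0.1 -16
python3 - <<'E'
from h import *
a,_=snap('side','s2');b,_=snap('top','t2')
cv2.imwrite('pics/c2.png',np.vstack([cv2.resize(a[:,:,::-1],(400,300)),cv2.resize(b[:,:,::-1],(400,300))]))
E
```

```text
time_s: 11.57
tcp_pos: [0.4748, -0.1905, 0.1369]
eef_rot: [-177.1, 4.3, -16.3]
contact_force: [-0.7, 0.1, -0.2]
gripper_width: 0.0878
t 11.57 p [ 0.4748 -0.1905  0.1369] rpy [-177.1    4.3  -16.3] F [-0.7  0.1 -0.2] w 0.0878 q [ -3.  13. -22.  -4. -58.  79.]
units now-yaw [1.08 1.95 1.47] at target yaw [1.07 1.96 1.47] yaw units(tool) -0.08
```

View pics/c2.png

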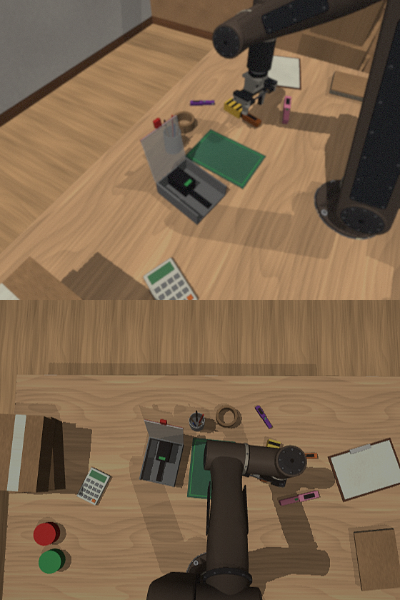

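```bash
cat > tilt.py <<'E'
from h import *
from scipy.spatial.transform import Rotation as Ro
s=r.get_state();z=Ro.from_euler('xyz',s['eef_rot'],degrees=True).as_matrix()[:,2]
print('t',round(s['time_s'],2),'tilt deg toward world x,y',np.degrees(z[:2]).round(2),'p',np.round(s['tcp_pos'],4),'yaw',round(s['eef_rot'][2],1),'q',np.round(s['joints'],1))
E
python3 tilt.py
python3 -m inch '[{"x":0,"y":0,"z":-1,"yaw":0},{"x":0,"y":0,"z":-1,"yaw":0},{"x":0,"y":0,"z":-1,"yaw":0},{"x":0,"y":0,"z":-1,"yaw":0},{"x":0,"y":0,"z":0,"yaw":0}]' >/dev/null
python3 tilt.py
python3 -m inch '[{"x":0,"y":0,"z":0.4,"yaw":0},{"x":0,"y":0,"z":0.4,"yaw":0},{"x":0,"y":0,"z":0.4,"yaw":0},{"x":0,"y":0,"z":0.4,"yaw":0},{"x":0,"y":0,"z":0.4,"yaw":0}]' >/dev/null
python3 tilt.py
python3 -m inch '[{"x":0,"y":0,"z":0.4,"yaw":0},{"x":0,"y":0,"z":0.4,"yaw":0},{"x":0,"y":0,"z":0.4,"yaw":0},{"x":0,"y":0,"z":0.4,"yaw":0},{"x":0,"y":0,"z":0.4,"yaw":0}]' >/dev/null
python3 tilt.py
python3 -m inch '[{"x":0,"y":0,"z":0,"yaw":0},{"x":0,"y":0,"z":0,"yaw":0},{"x":0,"y":0,"z":0,"yaw":0},{"x":0,"y":0,"z":0,"yaw":0},{"x":0,"y":0,"z":0,"yaw":0}]' >/dev/null
python3 tilt.py
```

```text
t 11.67 tilt deg toward world x,y [-3.08  3.88] p [ 0.4769 -0.1904  0.1397] yaw -16.2 q [ -2.7  13.1 -22.1  -4.4 -58.1  78.9]
t 12.08 tilt deg toward world x,y [-2.99  3.74] p [ 0.484  -0.1963  0.2485] yaw -16.0 q [ -3.2   8.3 -12.9  -3.7 -72.   78.4]
t 12.5 tilt deg toward world x,y [-2.4   3.66] p [ 0.4839 -0.1914  0.2001] yaw -15.8 q [ -2.7   9.9 -17.6  -3.9 -65.2  78.5]
t 12.92 tilt deg toward world x,y [-3.13  3.74] p [ 0.4763 -0.1866  0.1386] yaw -15.8 q [ -2.2  13.  -22.5  -4.3 -57.9  78.7]
t 13.33 tilt deg toward world x,y [-3.78  3.8 ] p [ 0.4723 -0.1857  0.1327] yaw -15.8 q [ -2.2  13.3 -22.9  -4.3 -57.7  78.7]
```

```bash
python3 -m inch '[{"x":0.3,"y":0.5,"z":0.5,"yaw":0},{"x":0.3,"y":0.5,"z":0.5,"yaw":0},{"x":0.3,"y":0.5,"z":0.4,"yaw":0},{"x":0.2,"y":0.5,"z":0.3,"yaw":0},{"x":0,"y":0.2,"z":0,"yaw":0}]' 0.5 >/dev/null
python3 tilt.py; python3 go.py 0.484 -0.2455 0.017 -16
python3 - <<'E'
from h import *
a,d=snap('side','s3')
W=world('side',d);hsv=cv2.cvtColor(a,cv2.COLOR_RGB2HSV)
m=(cv2.inRange(hsv,(5,150,80),(18,255,255))>0)&(abs(W[...,0]-.487)<.09)&(abs(W[...,1]+.245)<.06)&(W[...,2]>.02)&(W[...,2]<.04)
p=W[m];print(len(p),p.mean(0).round(3),cv2.minAreaRect((p[:,:2]*1000).astype(np.float32)))
cv2.imwrite('pics/c3.png',cv2.resize(a[100:205,270:410,::-1],None,fx=5,fy=5))
E
```

```text
t 13.75 tilt deg toward world x,y [-3.27  3.72] p [ 0.4846 -0.2449  0.0878] yaw -15.6 q [ -8.5  19.2 -21.7  -4.  -53.   85.3]
t 13.75 p [ 0.4846 -0.2449  0.0878] rpy [-177.3    4.2  -15.6] F [-0.2 -0.2  0.6] w 0.0665 q [ -8.  19. -22.  -4. -53.  85.]
units now-yaw [-0.02  0.03  2.83] at target yaw [-0.02  0.03  2.83] yaw units(tool) 0.1
117 [ 0.471 -0.234  0.027] ((481.0088806152344, -236.37408447265625), (32.557884216308594, 88.29209899902344), 85.66114807128906)
```

View pics/c3.png

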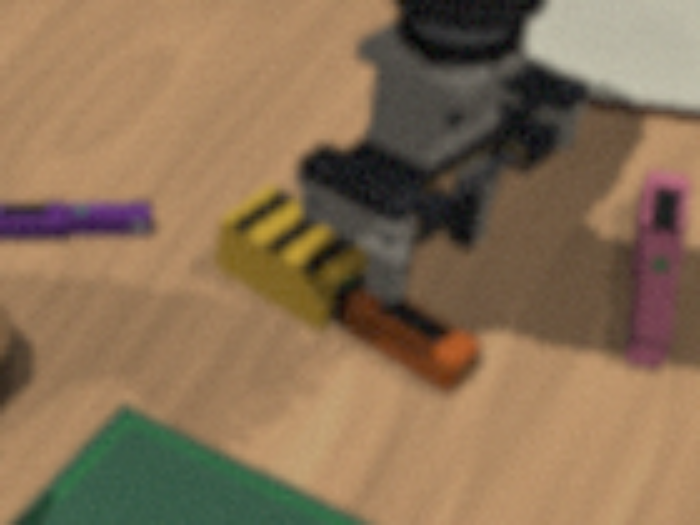

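```bash
python3 -m inch '[{"x":0.04,"y":0.03,"z":0.6,"yaw":0},{"x":0.04,"y":0.03,"z":0.6,"yaw":0},{"x":0.04,"y":0.03,"z":0.6,"yaw":0.1},{"x":0.04,"y":0.03,"z":0.45,"yaw":0},{"x":0.04,"y":0,"z":0.2,"yaw":0}]' >/dev/null
python3 tilt.py; python3 go.py 0.484 -0.2455 0.017 -16
python3 -m inch '[{"x":0,"y":0,"z":0,"yaw":0},{"x":0,"y":0,"z":0,"yaw":0}]' >/dev/null;python3 go.py 0.484 -0.2455 0.017 -16
```

```text
t 14.22 tilt deg toward world x,y [-2.76  3.59] p [ 0.4875 -0.2469  0.0299] yaw -16.1 q [ -8.6  23.6 -24.4  -4.4 -45.4  85.6]
t 14.22 p [ 0.4875 -0.2469  0.0299] rpy [-177.3    3.7  -16.1] F [-0.7  0.1 -0.6] w 0.0659 q [ -9.  24. -24.  -4. -45.  86.]
units now-yaw [-0.15 -0.02  0.52] at target yaw [-0.15 -0.02  0.52] yaw units(tool) -0.04
t 14.38 p [ 0.4874 -0.2467  0.0297] rpy [-177.3    3.7  -16.1] F [1.1 0.4 1.2] w 0.0656 q [ -9.  24. -24.  -4. -45.  86.]
units now-yaw [-0.14 -0.01  0.51] at target yaw [-0.14 -0.01  0.51] yaw units(tool) -0.03
```

```bash
python3 -m inch '[{"x":0,"y":0,"z":0.35,"yaw":0},{"x":0,"y":0,"z":0.15,"yaw":0},{"x":0,"y":0,"z":0,"yaw":0},{"x":0,"y":0,"z":0,"yaw":0},{"x":0,"y":0,"z":0,"yaw":0}]' -1 25
python3 -m inch '[{"x":0,"y":0,"z":0,"yaw":0},{"x":0,"y":0,"z":0,"yaw":0},{"x":0,"y":0,"z":0,"yaw":0},{"x":0,"y":0,"z":0,"yaw":0}]'
```

```text
time_s: 14.8
tcp_pos: [0.4884, -0.2458, 0.0184]
eef_rot: [-177.3, 3.5, -16.1]
contact_force: [0.2, -0.7, 0.3]
gripper_width: 0.0376
time_s: 15.13
tcp_pos: [0.4884, -0.2458, 0.0187]
eef_rot: [-177.3, 3.5, -16.1]
contact_force: [0.4, -0.8, -1.3]
gripper_width: 0.0324
```

```bash
python3 -m inch '[{"x":-0.4,"y":0,"z":0.02,"yaw":0},{"x":-0.5,"y":0,"z":0.02,"yaw":0},{"x":-0.5,"y":0,"z":0.02,"yaw":0},{"x":-0.5,"y":0,"z":0.02,"yaw":0},{"x":-0.5,"y":0,"z":0.02,"yaw":0}]'
python3 go.py 0.388 -0.218 0.019 -16
```

```text
time_s: 15.55
tcp_pos: [0.4284, -0.2284, 0.019]
eef_rot: [-177.3, 3.5, -16.1]
contact_force: [0.1, -0.7, -1.7]
gripper_width: 0.0322
t 15.55 p [ 0.4284 -0.2284  0.019 ] rpy [-177.3    3.5  -16.1] F [ 0.1 -0.7 -1.7] w 0.0322 q [ -7.  20. -33.  -5. -40.  85.]
units now-yaw [-1.67  0.05 -0.  ] at target yaw [-1.67  0.04 -0.  ] yaw units(tool) -0.02
```

```bash
python3 -m inch '[{"x":-0.5,"y":0,"z":0.02,"yaw":0},{"x":-0.5,"y":0,"z":0.02,"yaw":0},{"x":-0.4,"y":0,"z":0.02,"yaw":0},{"x":-0.3,"y":0,"z":0,"yaw":0},{"x":0,"y":0,"z":0,"yaw":0}]'
python3 go.py 0.388 -0.218 0.1 -16
```

```text
time_s: 15.97
tcp_pos: [0.3792, -0.2145, 0.0199]
eef_rot: [-177.3, 3.7, -16.2]
contact_force: [-0.2, 0.1, -3.2]
gripper_width: 0.0323
t 15.97 p [ 0.3792 -0.2145  0.0199] rpy [-177.3    3.7  -16.2] F [-0.2  0.1 -3.2] w 0.0323 q [ -7.  16. -39.  -5. -38.  85.]
units now-yaw [ 0.38  0.04 -3.2 ] at target yaw [ 0.38  0.04 -3.2 ] yaw units(tool) -0.04
```

```bash
python3 -m inch '[{"x":0,"y":0,"z":-0.6,"yaw":0},{"x":0,"y":0,"z":-0.8,"yaw":0},{"x":0,"y":0,"z":-1,"yaw":0},{"x":0,"y":0,"z":-1,"yaw":0},{"x":0,"y":0,"z":-1,"yaw":0}]' - 35 >/dev/null
python3 -m inch '[{"x":0,"y":-0.6,"z":-0.8,"yaw":0.5},{"x":0.3,"y":-0.8,"z":-0.4,"yaw":1},{"x":0.6,"y":-0.8,"z":0,"yaw":1},{"x":0.7,"y":-0.8,"z":0,"yaw":1},{"x":0.7,"y":-0.8,"z":0,"yaw":1}]' >/dev/null
python3 tilt.py;python3 go.py 0.543 -0.009 0.15 168
```

```text
t 16.8 tilt deg toward world x,y [-2.66  3.67] p [ 0.4758 -0.1609  0.1683] yaw -35.0 q [  0.8  10.  -21.9  -4.3 -60.8  56.3]
t 16.8 p [ 0.4758 -0.1609  0.1683] rpy [-178.5    4.3  -35. ] F [ 0.9 -0.9 -2. ] w 0.0321 q [  1.  10. -22.  -4. -61.  56.]
units now-yaw [-1.29 -6.52  0.73] at target yaw [-1.37  6.5   0.73] yaw units(tool) 39.24
```

```bash
python3 -m inch '[{"x":-0.4,"y":-1,"z":0,"yaw":1},{"x":-0.4,"y":-1,"z":0,"yaw":1},{"x":-0.5,"y":-1,"z":0,"yaw":1},{"x":-0.6,"y":-1,"z":0,"yaw":1},{"x":-0.6,"y":-1,"z":0,"yaw":1}]' >/dev/null
python3 tilt.py
python3 -m inch '[{"x":0,"y":0,"z":0,"yaw":1},{"x":0,"y":0,"z":0,"yaw":1},{"x":0,"y":0,"z":0,"yaw":1},{"x":0,"y":0,"z":0,"yaw":1},{"x":0,"y":0,"z":0,"yaw":1}]' >/dev/null
python3 -m inch '[{"x":0,"y":0,"z":0,"yaw":1},{"x":0,"y":0,"z":0,"yaw":1},{"x":0,"y":0,"z":0,"yaw":1},{"x":0,"y":0,"z":0,"yaw":1},{"x":0,"y":0,"z":0,"yaw":1}]' >/dev/null
python3 tilt.py
python3 -m inch '[{"x":0,"y":0,"z":0,"yaw":1},{"x":0,"y":0,"z":0,"yaw":1},{"x":0,"y":0,"z":0,"yaw":1},{"x":0,"y":0,"z":0,"yaw":1},{"x":0,"y":0,"z":0,"yaw":1}]' >/dev/null
python3 -m inch '[{"x":0,"y":0,"z":0,"yaw":1},{"x":0,"y":0,"z":0,"yaw":1},{"x":0,"y":0,"z":0,"yaw":1},{"x":0,"y":0,"z":0,"yaw":1},{"x":0,"y":0,"z":0,"yaw":1}]' >/dev/null
python3 tilt.py;python3 go.py 0.543 -0.009 0.15 168
```

```text
t 17.22 tilt deg toward world x,y [-2.57  3.61] p [ 0.5239 -0.0238  0.1746] yaw -56.4 q [ 15.7  11.1 -19.3  -4.8 -61.1  20.3]
t 18.05 tilt deg toward world x,y [-2.5   3.65] p [ 0.5298 -0.0155  0.1736] yaw -98.0 q [ 16.4  11.6 -18.8  -4.8 -61.  -21.9]
t 18.88 tilt deg toward world x,y [-2.45  3.67] p [ 0.5329 -0.0147  0.1726] yaw -140.1 q [ 16.4  11.9 -18.5  -4.8 -61.  -64. ]
t 18.88 p [ 0.5329 -0.0147  0.1726] rpy [ 175.6    0.5 -140.1] F [ 0.  -0.  -3.1] w 0.0321 q [ 16.  12. -19.  -5. -61. -64.]
units now-yaw [-0.45 -0.08  0.9 ] at target yaw [-0.35  0.31  0.9 ] yaw units(tool) 12.99
```

```bash
python3 -m inch '[{"x":0,"y":0,"z":0,"yaw":1},{"x":0,"y":0,"z":0,"yaw":1},{"x":0,"y":0,"z":0,"yaw":1},{"x":0,"y":0,"z":0,"yaw":1},{"x":0,"y":0,"z":0,"yaw":1}]' >/dev/null
python3 -m inch '[{"x":-0.1,"y":0,"z":0,"yaw":1},{"x":-0.1,"y":0,"z":0.3,"yaw":1},{"x":-0.1,"y":0,"z":0.3,"yaw":1},{"x":0,"y":0,"z":0.3,"yaw":1},{"x":0,"y":0,"z":0.3,"yaw":1}]' >/dev/null
python3 -m inch '[{"x":-0.05,"y":0,"z":0.3,"yaw":1},{"x":0,"y":0.05,"z":0.3,"yaw":1},{"x":0,"y":0.05,"z":0.3,"yaw":0.5},{"x":0,"y":0.05,"z":0.3,"yaw":0},{"x":0,"y":0.05,"z":0.2,"yaw":0}]' >/dev/null
python3 tilt.py;python3 go.py 0.543 -0.009 0.06 168
python3 - <<'E'
from h import *
a,d=snap('side','s4')
cv2.imwrite('pics/c4.png',cv2.resize(a[120:270,230:430,::-1],None,fx=4,fy=4))
E
```

```text
t 20.13 tilt deg toward world x,y [-2.08  3.72] p [ 0.5467 -0.0022  0.1054] yaw 167.3 q [  17.3   17.   -21.6   -5.3  -52.4 -116.8]
t 20.13 p [ 0.5467 -0.0022  0.1054] rpy [176.8  -2.9 167.3] F [-0.8 -0.9 -2.1] w 0.0322 q [  17.   17.  -22.   -5.  -52. -117.]
units now-yaw [ 0.09 -0.3   1.82] at target yaw [ 0.09 -0.3   1.82] yaw units(tool) -0.18
```

View pics/c4.png

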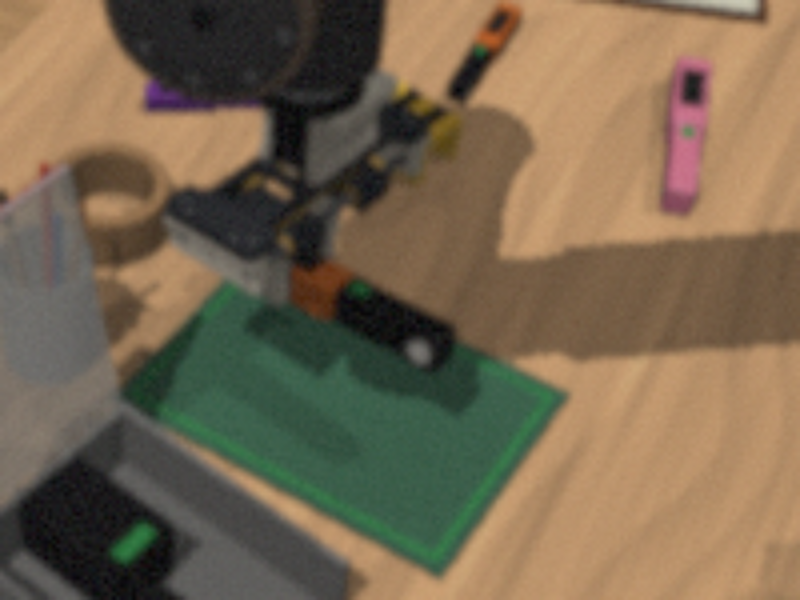

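```bash
python3 -m inch '[{"x":0,"y":-0.05,"z":0.6,"yaw":-0.1},{"x":0,"y":-0.05,"z":0.6,"yaw":0},{"x":0,"y":-0.05,"z":0.6,"yaw":0},{"x":0,"y":-0.05,"z":0.5,"yaw":0},{"x":0,"y":0,"z":0.3,"yaw":0}]' >/dev/null
python3 tilt.py;python3 go.py 0.543 -0.009 0.0217 168
```

```text
t 20.6 tilt deg toward world x,y [-1.79  3.74] p [ 0.5461 -0.002   0.0396] yaw 168.2 q [  17.3   21.7  -25.2   -5.9  -43.8 -114.9]
t 20.6 p [ 0.5461 -0.002   0.0396] rpy [176.7  -2.5 168.2] F [-0.8  0.5 -1.9] w 0.0314 q [  17.   22.  -25.   -6.  -44. -115.]
units now-yaw [ 0.07 -0.3   0.72] at target yaw [ 0.06 -0.3   0.72] yaw units(tool) 0.05
```

```bash
python3 -m inch '[{"x":0,"y":0,"z":0.15,"yaw":0},{"x":0,"y":0,"z":0.1,"yaw":0},{"x":0,"y":0,"z":0.08,"yaw":0},{"x":0,"y":0,"z":0,"yaw":0}]'
python3 -m inch '[{"x":0,"y":0,"z":0.08,"yaw":0},{"x":0,"y":0,"z":0.08,"yaw":0},{"x":0,"y":0,"z":0,"yaw":0}]' - 6
python3 -m inch '[{"x":0,"y":0,"z":0.08,"yaw":0},{"x":0,"y":0,"z":0.06,"yaw":0},{"x":0,"y":0,"z":0,"yaw":0}]' - 4
```

```text
time_s: 20.93
tcp_pos: [0.5462, -0.0012, 0.0303]
eef_rot: [176.7, -2.6, 168.3]
contact_force: [0.5, -0.0, -2.8]
gripper_width: 0.0323
time_s: 21.18
tcp_pos: [0.5471, -0.0008, 0.0276]
eef_rot: [176.7, -2.4, 168.4]
contact_force: [-0.1, 0.0, -1.9]
gripper_width: 0.0319
time_s: 21.43
tcp_pos: [0.5477, -0.0004, 0.0247]
eef_rot: [176.6, -2.3, 168.4]
contact_force: [0.1, -0.4, -0.8]
gripper_width: 0.0324
```

```bash
python3 -m inch '[{"x":0,"y":0,"z":0.06,"yaw":0},{"x":0,"y":0,"z":0.04,"yaw":0},{"x":0,"y":0,"z":0,"yaw":0}]' - 3
python3 -m inch '[{"x":0,"y":0,"z":0,"yaw":0},{"x":0,"y":0,"z":0,"yaw":0},{"x":0,"y":0,"z":0,"yaw":0},{"x":0,"y":0,"z":0,"yaw":0},{"x":0,"y":0,"z":0,"yaw":0}]' 0.5 
python3 -m inch '[{"x":0,"y":0,"z":-0.6,"yaw":0},{"x":0,"y":0,"z":-0.8,"yaw":0},{"x":0,"y":0,"z":-0.8,"yaw":0},{"x":0,"y":0,"z":-0.6,"yaw":0},{"x":0,"y":0,"z":0,"yaw":0}]'
python3 tilt.py
cat > cut.py <<'E'
from h import *
for n in('side','top'):
    a,d=snap(n,'cut_'+n)
    W=world(n,d);hsv=cv2.cvtColor(a,cv2.COLOR_RGB2HSV)
    reg=(W[...,0]>.38)&(W[...,0]<.63)&(abs(W[...,1])<.085)&(W[...,2]>.022)&(W[...,2]<.042)
    for nm,m in(('orange',(cv2.inRange(hsv,(4,130,60),(20,255,255))>0)&reg),('all',reg)):
        p=W[m]
        if len(p)>10:print(n,nm,len(p),p.mean(0).round(4),cv2.minAreaRect((p[:,:2]*1000).astype(np.float32)))
E
python3 cut.py
python3 -c "
import cv2
a=cv2.imread('pics/cut_side.png');cv2.imwrite('pics/c5.png',cv2.resize(a[120:270,230:430],None,fx=4,fy=4))"
```

```text
time_s: 21.68
tcp_pos: [0.5482, 0.0001, 0.0227]
eef_rot: [176.6, -2.3, 168.4]
contact_force: [-0.4, -0.4, -0.6]
gripper_width: 0.0325
time_s: 22.1
tcp_pos: [0.5485, 0.0, 0.0227]
eef_rot: [176.6, -2.2, 168.4]
contact_force: [-0.3, -0.4, -0.8]
gripper_width: 0.0606
time_s: 22.52
tcp_pos: [0.5492, -0.0052, 0.0938]
eef_rot: [176.7, -2.5, 168.4]
contact_force: [1.0, 0.8, -0.1]
gripper_width: 0.0653
t 22.52 tilt deg toward world x,y [-1.75  3.69] p [ 0.5492 -0.0052  0.0938] yaw 168.4 q [  17.    17.8  -22.2   -5.2  -50.7 -115.3]
side orange 188 [0.5402 0.0097 0.0298] ((548.2720336914062, 2.4251365661621094), (32.62329864501953, 92.95564270019531), 77.80734252929688)
side all 500 [0.5002 0.0147 0.0302] ((505.64495849609375, 11.066390991210938), (33.736289978027344, 179.93682861328125), 77.80734252929688)
top orange 58 [0.5178 0.0058 0.0326] ((518.8171997070312, 6.834613800048828), (28.816120147705078, 23.292654037475586), 78.9973373413086)
top all 274 [0.4751 0.0154 0.0322] ((475.06158447265625, 14.25049877166748), (30.29067611694336, 111.89085388183594), 79.39579772949219)
```

View pics/c5.png

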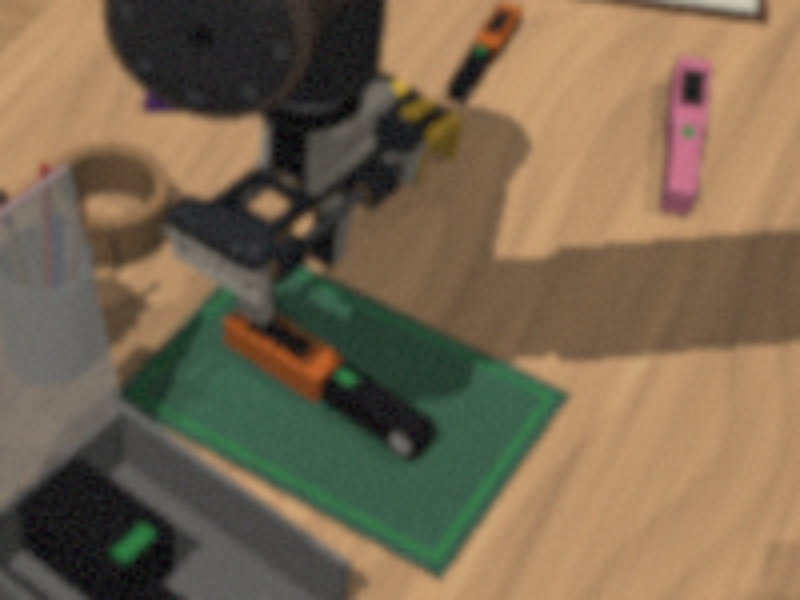

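```bash
python3 go.py 0.4595 0.0165 0.085 167.8
python3 -m inch '[{"x":0.4,"y":0,"z":0,"yaw":0.15},{"x":0.9,"y":0,"z":0.1,"yaw":0},{"x":0.9,"y":0,"z":0.1,"yaw":0},{"x":0.9,"y":0,"z":0.1,"yaw":0},{"x":0.6,"y":0,"z":0.1,"yaw":0}]' >/dev/null
python3 tilt.py; python3 go.py 0.4595 0.0165 0.085 167.8
```

```text
t 22.62 p [ 0.5478 -0.0053  0.0914] rpy [176.8  -2.6 168.4] F [-0.3  0.4  0.2] w 0.0658 q [  17.   18.  -22.   -5.  -51. -115.]
units now-yaw [3.64 0.14 0.25] at target yaw [3.64 0.1  0.25] yaw units(tool) 0.14
t 23.03 tilt deg toward world x,y [-2.28  3.58] p [0.4518 0.0143 0.0803] yaw 167.4 q [  23.1   10.9  -34.4   -5.9  -45.6 -121.6]
t 23.03 p [0.4518 0.0143 0.0803] rpy [177.   -3.  167.4] F [-0.1 -0.  -0. ] w 0.066 q [  23.   11.  -34.   -6.  -46. -122.]
units now-yaw [-0.28  0.15 -0.19] at target yaw [-0.28  0.15 -0.19] yaw units(tool) -0.1
```

```bash
python3 -m inch '[{"x":-0.1,"y":0,"z":0.5,"yaw":-0.1},{"x":-0.1,"y":0.05,"z":0.6,"yaw":0},{"x":-0.1,"y":0.05,"z":0.6,"yaw":0},{"x":-0.05,"y":0,"z":0.4,"yaw":0},{"x":0,"y":0,"z":0,"yaw":0}]' >/dev/null
python3 tilt.py; python3 go.py 0.4587 0.021 0.018 167.8
```

```text
t 23.45 tilt deg toward world x,y [-2.66  3.51] p [0.4485 0.0177 0.0228] yaw 167.7 q [  23.5   16.3  -37.3   -7.   -37.6 -120.3]
t 23.45 p [0.4485 0.0177 0.0228] rpy [177.1  -3.4 167.7] F [-0.4 -0.1 -0.7] w 0.0661 q [  24.   16.  -37.   -7.  -38. -120.]
units now-yaw [-0.37  0.21  0.19] at target yaw [-0.37  0.21  0.19] yaw units(tool) -0.01
```

```bash
python3 -m inch '[{"x":-0.3,"y":0.1,"z":0.1,"yaw":0},{"x":0,"y":0,"z":0.05,"yaw":0},{"x":0,"y":0,"z":0,"yaw":0},{"x":0,"y":0,"z":0,"yaw":0},{"x":0,"y":0,"z":0,"yaw":0}]' -1 40 >/dev/null
python3 -m inch '[{"x":0,"y":0,"z":0,"yaw":0},{"x":0,"y":0,"z":0,"yaw":0},{"x":0,"y":0,"z":0,"yaw":0},{"x":0,"y":0,"z":0,"yaw":0},{"x":0,"y":0,"z":0,"yaw":0}]'
python3 tilt.py
```

```text
time_s: 24.28
tcp_pos: [0.4556, 0.0186, 0.0191]
eef_rot: [177.2, -3.4, 167.7]
contact_force: [-0.1, 0.0, -1.6]
gripper_width: 0.0259
t 24.28 tilt deg toward world x,y [-2.73  3.49] p [0.4556 0.0186 0.0191] yaw 167.7 q [  23.3   17.3  -36.6   -7.1  -37.5 -120. ]
```

```bash
python3 -m inch '[{"x":0,"y":0,"z":-0.4,"yaw":0},{"x":0,"y":0,"z":-0.7,"yaw":0},{"x":0,"y":0,"z":-0.9,"yaw":0},{"x":0,"y":0,"z":-0.9,"yaw":0},{"x":0,"y":0,"z":-0.9,"yaw":0}]' >/dev/null
python3 -m inch '[{"x":0.3,"y":0.2,"z":-0.4,"yaw":0},{"x":0.3,"y":0.5,"z":0,"yaw":0},{"x":0.3,"y":0.8,"z":0,"yaw":0},{"x":0.3,"y":0.8,"z":0,"yaw":0},{"x":0.3,"y":0.8,"z":0,"yaw":0}]' 
python3 tilt.py; python3 go.py 0.382 0.263 0.11 168
python3 - <<'E'
from h import *
for f,n in(('cut_top','top'),('cut_side','side')):
    a=cv2.imread(f'pics/{f}.png');W=world(n,np.load(f'pics/{f}.npy'));hsv=cv2.cvtColor(a,cv2.COLOR_BGR2HSV)
    reg=(W[...,0]>.40)&(W[...,0]<.66)&(W[...,1]>.11)&(W[...,1]<.36)
    for lo,hi in((.056,.072),(.056,.064),(.02,.072)):
        p=W[reg&(W[...,2]>lo)&(W[...,2]<hi)]
        print(n,lo,hi,len(p),cv2.minAreaRect((p[:,:2]*1000).astype(np.float32)) if len(p)>5 else '')
    m=reg&(cv2.inRange(hsv,(50,120,70),(80,255,255))>0);p=W[m];print('led',len(p),p.mean(0))
a=cv2.imread('pics/cut_top.png');cv2.imwrite('pics/c6.png',cv2.resize(a[175:280,180:280],None,fx=5.5,fy=5.5))
E
```

```text
time_s: 25.12
tcp_pos: [0.4364, 0.0939, 0.133]
eef_rot: [177.4, -3.9, 167.2]
contact_force: [-0.2, -0.6, -1.9]
gripper_width: 0.0261
t 25.12 tilt deg toward world x,y [-3.17  3.41] p [0.4364 0.0939 0.133 ] yaw 167.2 q [  33.3    6.3  -31.3   -5.7  -53.3 -132.8]
t 25.12 p [0.4364 0.0939 0.133 ] rpy [177.4  -3.9 167.2] F [-0.2 -0.6 -1.9] w 0.0261 q [  33.    6.  -31.   -6.  -53. -133.]
units now-yaw [3.62 6.11 0.92] at target yaw [3.54 6.16 0.92] yaw units(tool) -0.2
top 0.056 0.072 250 ((565.2135620117188, 289.4019775390625), (99.34929656982422, 228.7615203857422), 49.00967025756836)
top 0.056 0.064 170 ((563.6541137695312, 291.59552001953125), (95.40348052978516, 223.43020629882812), 50.35295486450195)
top 0.02 0.072 382 ((534.5153198242188, 254.74520874023438), (116.14287567138672, 202.01255798339844), 77.69709014892578)
led 0 [nan nan nan]
side 0.056 0.072 1317 ((526.5070190429688, 233.2679443359375), (163.50369262695312, 205.37791442871094), 78.26467895507812)
side 0.056 0.064 1140 ((525.8292236328125, 233.04733276367188), (163.65289306640625, 202.87557983398438), 77.98942565917969)
side 0.02 0.072 2581 ((525.9894409179688, 233.0755615234375), (163.6275177001953, 206.03848266601562), 78.0367202758789)
led 59 [0.54053784 0.22905204 0.0592475 ]<stdin>:8: RuntimeWarning: Mean of empty slice.
  ret = um.true_divide(
```

View pics/c6.png

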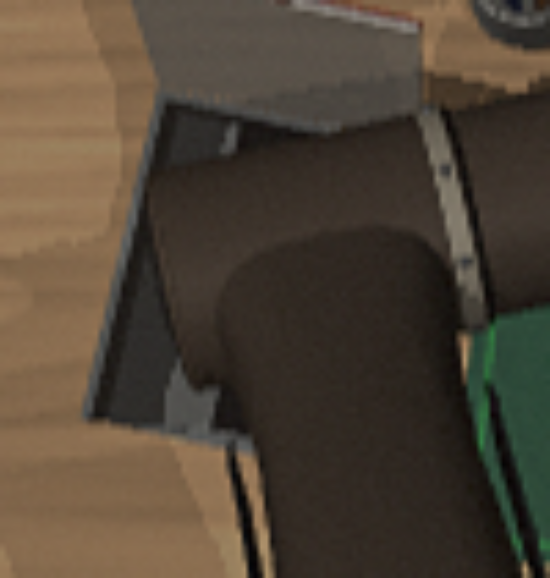

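```bash
python3 -m inch '[{"x":0.6,"y":0.9,"z":0,"yaw":-0.1},{"x":0.6,"y":0.9,"z":0,"yaw":-0.1},{"x":0.6,"y":0.9,"z":0,"yaw":0},{"x":0.6,"y":0.9,"z":0,"yaw":0},{"x":0.5,"y":0.9,"z":0,"yaw":0}]' >/dev/null
python3 -m inch '[{"x":0.3,"y":0.8,"z":0,"yaw":0},{"x":0.2,"y":0.4,"z":0,"yaw":0},{"x":0,"y":0,"z":0,"yaw":0}]' >/dev/null
python3 tilt.py; python3 go.py 0.3793 0.2641 0.037 168
```

```text
t 25.78 tilt deg toward world x,y [-3.33  3.43] p [0.3778 0.2595 0.1452] yaw 168.1 q [  55.     5.6  -30.1   -5.8  -53.5 -153.6]
t 25.78 p [0.3778 0.2595 0.1452] rpy [177.3  -4.  168.1] F [ 0.4  1.2 -1.7] w 0.0257 q [  55.    6.  -30.   -6.  -54. -154.]
units now-yaw [-0.02  0.19  4.33] at target yaw [-0.02  0.19  4.33] yaw units(tool) 0.01
```

```bash
python3 -m inch '[{"x":-0.06,"y":0,"z":0.6,"yaw":0},{"x":-0.06,"y":0,"z":0.9,"yaw":0},{"x":-0.06,"y":0,"z":0.9,"yaw":0},{"x":-0.06,"y":0,"z":0.8,"yaw":0},{"x":-0.06,"y":0,"z":0.5,"yaw":0}]' >/dev/null
python3 -m inch '[{"x":0,"y":0,"z":0.15,"yaw":0},{"x":0,"y":0,"z":0,"yaw":0}]' >/dev/null
python3 tilt.py; python3 go.py 0.3793 0.2641 0.037 168
python3 - <<'E'
from h import *
a,d=snap('side','s7')
W=world('side',d);hsv=cv2.cvtColor(a,cv2.COLOR_RGB2HSV)
m=(cv2.inRange(hsv,(4,130,60),(20,255,255))>0)&(W[...,0]>.36)&(W[...,0]<.62)&(W[...,1]>.15)&(W[...,1]<.32)&(W[...,2]>.02)&(W[...,2]<.09)
p=W[m];print(len(p),p.mean(0).round(4),np.percentile(p[:,2],[5,50,95]).round(3),cv2.minAreaRect((p[:,:2]*1000).astype(np.float32)))
t=p[p[:,2]>np.percentile(p[:,2],60)];print(np.polyfit(p[:,0],p[:,2],1))
cv2.imwrite('pics/c7.png',cv2.resize(a[190:340,180:380,::-1],None,fx=4,fy=4))
E
```

```text
t 26.37 tilt deg toward world x,y [-3.35  3.4 ] p [0.3794 0.2603 0.0452] yaw 168.1 q [  54.8   14.2  -35.9   -7.4  -39.4 -151.1]
t 26.37 p [0.3794 0.2603 0.0452] rpy [177.4  -4.  168.1] F [ 0.5 -0.1 -2. ] w 0.0258 q [  55.   14.  -36.   -7.  -39. -151.]
units now-yaw [0.04 0.15 0.33] at target yaw [0.04 0.15 0.33] yaw units(tool) 0.01
343 [0.4829 0.2449 0.0513] [0.032 0.055 0.059] ((488.8081359863281, 238.3754119873047), (38.838802337646484, 96.38226318359375), 72.55915832519531)
[-0.10786232  0.10340573]
```

View pics/c7.png

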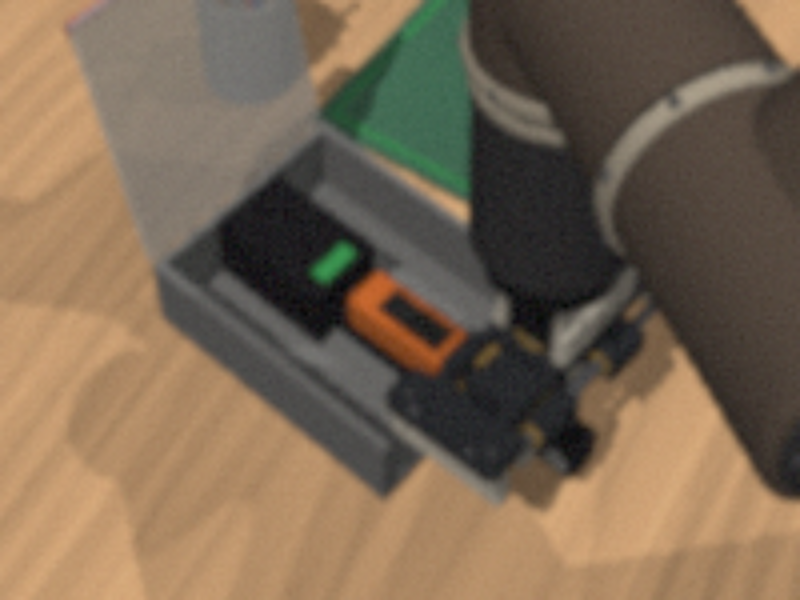

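```bash
python3 -m inch '[{"x":0,"y":0.08,"z":0.12,"yaw":0},{"x":0,"y":0.06,"z":0.1,"yaw":0},{"x":0,"y":0,"z":0,"yaw":0}]' 
python3 go.py 0.3793 0.2641 0.037 168
python3 - <<'E'
from h import *
a=cv2.imread('pics/s7.png');W=world('side',np.load('pics/s7.npy'));hsv=cv2.cvtColor(a,cv2.COLOR_BGR2HSV)
m=(cv2.inRange(hsv,(4,130,150),(20,255,255))>0)&(W[...,0]>.36)&(W[...,0]<.62)&(W[...,1]>.15)&(W[...,1]<.32)&(W[...,2]>.045)&(W[...,2]<.07)
p=W[m];c=np.array([.527,.2328]);A=np.radians(-12);ex=np.array([np.cos(A),np.sin(A)]);ey=np.array([-ex[1],ex[0]])
X=(p[:,:2]-c)@ex;Y=(p[:,:2]-c)@ey
for lo in np.arange(-.11,0,.01):
    k=(X>lo)&(X<lo+.01)
    if k.sum()>4:print(round(lo,2),k.sum(),'z',np.median(p[k,2]).round(4),'y',np.percentile(Y[k],[3,50,97]).round(4))
print(X.min(),X.max())
E
```

```text
time_s: 26.67
tcp_pos: [0.3812, 0.2649, 0.0421]
eef_rot: [177.2, -3.9, 168.0]
contact_force: [-0.1, -0.4, -2.2]
gripper_width: 0.0258
t 26.67 p [0.3812 0.2649 0.0421] rpy [177.2  -3.9 168. ] F [-0.1 -0.4 -2.2] w 0.0258 q [  55.   15.  -36.   -7.  -39. -151.]
units now-yaw [ 0.07 -0.05  0.2 ] at target yaw [ 0.07 -0.05  0.2 ] yaw units(tool) 0.01
-0.09 7 z 0.0571 y [-0.0072  0.0036  0.0105]
-0.08 10 z 0.0569 y [0.0061 0.0093 0.0115]
-0.07 10 z 0.0569 y [0.0072 0.0098 0.0119]
-0.06 11 z 0.0565 y [0.0067 0.0096 0.0118]
-0.05 9 z 0.0541 y [0.0074 0.0099 0.0123]
-0.04 13 z 0.0548 y [0.0059 0.0101 0.0125]
-0.03 34 z 0.0567 y [-0.0177 -0.0001  0.0114]
-0.02 37 z 0.0556 y [-0.0173 -0.0021  0.0119]
-0.08257413186396059 -0.010418448059805465
```

```bash
python3 -m inch '[{"x":-0.3,"y":0,"z":0,"yaw":0},{"x":-0.4,"y":0,"z":-0.02,"yaw":0},{"x":-0.4,"y":0,"z":-0.02,"yaw":0},{"x":-0.4,"y":0,"z":-0.02,"yaw":0},{"x":0,"y":0,"z":0,"yaw":0}]' 
python3 tilt.py; python3 go.py 0.481 0.2426 0.036 168
```

```text
time_s: 27.08
tcp_pos: [0.422, 0.2574, 0.0428]
eef_rot: [177.0, -3.8, 168.2]
contact_force: [-0.1, 0.6, -3.8]
gripper_width: 0.026
t 27.08 tilt deg toward world x,y [-3.1  3.7] p [0.422  0.2574 0.0428] yaw 168.2 q [  50.2   17.   -31.9   -7.3  -40.5 -146.6]
t 27.08 p [0.422  0.2574 0.0428] rpy [177.   -3.8 168.2] F [-0.1  0.6 -3.8] w 0.026 q [  50.   17.  -32.   -7.  -40. -147.]
units now-yaw [-2.43 -0.1   0.27] at target yaw [-2.43 -0.09  0.27] yaw units(tool) 0.04
```

```bash
python3 -m inch '[{"x":-0.3,"y":-0.02,"z":0.06,"yaw":0},{"x":-0.4,"y":-0.02,"z":0.04,"yaw":0},{"x":-0.4,"y":-0.02,"z":0.02,"yaw":0},{"x":-0.4,"y":0,"z":0,"yaw":0},{"x":0,"y":0,"z":0,"yaw":0}]' 
python3 tilt.py; python3 go.py 0.481 0.2426 0.036 168
```

```text
time_s: 27.5
tcp_pos: [0.464, 0.247, 0.0365]
eef_rot: [177.0, -3.7, 168.1]
contact_force: [0.6, 0.4, -1.4]
gripper_width: 0.0256
t 27.5 tilt deg toward world x,y [-3.04  3.72] p [0.464  0.247  0.0365] yaw 168.1 q [  45.7   20.1  -28.1   -7.2  -41.5 -142.3]
t 27.5 p [0.464  0.247  0.0365] rpy [177.   -3.7 168.1] F [ 0.6  0.4 -1.4] w 0.0256 q [  46.   20.  -28.   -7.  -41. -142.]
units now-yaw [-0.7  -0.03  0.02] at target yaw [-0.7  -0.03  0.02] yaw units(tool) 0.03
```

Nearly in; now I push slowly until the force rises at the back wall.

```bash
python3 -m inch '[{"x":-0.3,"y":0,"z":-0.02,"yaw":0},{"x":-0.25,"y":0,"z":-0.02,"yaw":0},{"x":-0.15,"y":0,"z":0,"yaw":0}]' 
python3 -m inch '[{"x":-0.15,"y":0,"z":0,"yaw":0},{"x":-0.15,"y":0,"z":0,"yaw":0}]' 
python3 -m inch '[{"x":-0.2,"y":0,"z":0,"yaw":0},{"x":-0.2,"y":0,"z":0,"yaw":0}]'; python3 go.py 0.481 0.2426 0.036 168
```

```text
time_s: 27.75
tcp_pos: [0.479, 0.2417, 0.0349]
eef_rot: [177.2, -4.2, 168.0]
contact_force: [-28.0, 12.5, 1.7]
gripper_width: 0.0259
time_s: 27.92
tcp_pos: [0.4792, 0.2412, 0.0339]
eef_rot: [177.3, -4.9, 168.0]
contact_force: [-25.1, 12.9, 21.7]
gripper_width: 0.0263
time_s: 28.08
tcp_pos: [0.4797, 0.2412, 0.0337]
eef_rot: [177.5, -5.7, 168.1]
contact_force: [-25.3, 12.0, 17.2]
gripper_width: 0.0259
t 28.08 p [0.4797 0.2412 0.0337] rpy [177.5  -5.7 168.1] F [-25.3  12.   17.2] w 0.0259 q [  43.   22.  -25.   -9.  -45. -139.]
units now-yaw [-0.04  0.07 -0.09] at target yaw [-0.04  0.07 -0.09] yaw units(tool) 0.01
```

```bash
python3 -m inch '[{"x":0,"y":0,"z":0,"yaw":0},{"x":0,"y":0,"z":0,"yaw":0},{"x":0,"y":0,"z":0,"yaw":0}]' - 10
python3 -m inch '[{"x":0,"y":0,"z":0,"yaw":0},{"x":0,"y":0,"z":0,"yaw":0},{"x":0,"y":0,"z":0,"yaw":0},{"x":0,"y":0,"z":0,"yaw":0},{"x":0,"y":0,"z":0,"yaw":0}]' 0.3
python3 -m inch '[{"x":0,"y":0,"z":-0.4,"yaw":0},{"x":0,"y":0,"z":-0.7,"yaw":0},{"x":0,"y":0,"z":-0.7,"yaw":0},{"x":0.3,"y":0,"z":-0.8,"yaw":0},{"x":0.3,"y":0,"z":-0.8,"yaw":0}]'
python3 -m inch '[{"x":0.6,"y":0.3,"z":-0.8,"yaw":0},{"x":0.6,"y":0.6,"z":-0.6,"yaw":0},{"x":0.4,"y":0.8,"z":-0.5,"yaw":0},{"x":0,"y":0.8,"z":-0.5,"yaw":0},{"x":0,"y":0.5,"z":0,"yaw":0}]'
cat > fin.py <<'E'
from h import *
import sys
a,d=snap('side',sys.argv[1]);b,_=snap('top',sys.argv[1]+'t')
W=world('side',d)
c=np.array([.527,.2328]);A=np.radians(-12);ex=np.array([np.cos(A),np.sin(A)]);ey=np.array([-ex[1],ex[0]])
P=W[...,:2]-c;X=P@ex;Y=P@ey
m=(X>-.13)&(X<.0)&(abs(Y)<.025)&(W[...,2]>.036)&(W[...,2]<.06)
print('nose',m.sum(),'X',np.percentile(X[m],[1,50,99]).round(4),'Y',np.percentile(Y[m],[3,50,97]).round(4),'z',np.percentile(W[...,2][m],[5,50,95]).round(4))
cv2.imwrite(f'pics/{sys.argv[1]}c.png',cv2.resize(a[180:340,180:380,::-1],None,fx=3.7,fy=3.7))
E
python3 fin.py f1
```

```text
time_s: 28.33
tcp_pos: [0.4793, 0.2427, 0.0347]
eef_rot: [177.4, -5.8, 168.2]
contact_force: [-0.3, -0.3, -2.4]
gripper_width: 0.0258
time_s: 28.75
tcp_pos: [0.4817, 0.2424, 0.0352]
eef_rot: [177.3, -5.6, 168.2]
contact_force: [-1.1, 0.0, -1.1]
gripper_width: 0.0532
time_s: 29.17
tcp_pos: [0.4732, 0.2372, 0.1219]
eef_rot: [177.8, -5.9, 168.0]
contact_force: [-0.3, 0.2, 0.4]
gripper_width: 0.0571
time_s: 29.58
tcp_pos: [0.4557, 0.3154, 0.2018]
eef_rot: [177.4, -5.5, 167.9]
contact_force: [0.7, 0.5, 0.8]
gripper_width: 0.0568
nose 254 X [-0.0896 -0.0593 -0.0272] Y [-0.0111  0.0026  0.0131] z [0.0382 0.0458 0.0489]
```

View pics/f1c.png

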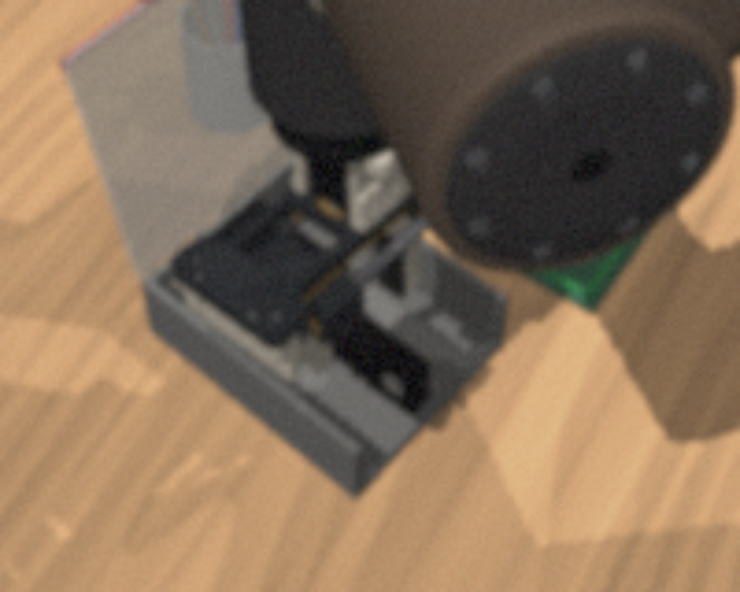

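```bash
python3 -m inch '[{"x":0.4,"y":-1,"z":-0.4,"yaw":0},{"x":0.2,"y":-1,"z":-0.4,"yaw":0},{"x":0,"y":-1,"z":0,"yaw":0},{"x":0,"y":-1,"z":0,"yaw":0},{"x":0,"y":-1,"z":0,"yaw":0}]' -1 >/dev/null
python3 -m inch '[{"x":0,"y":-1,"z":0,"yaw":0},{"x":0,"y":-1,"z":0,"yaw":0},{"x":0,"y":-1,"z":0,"yaw":0},{"x":0,"y":-1,"z":0,"yaw":0},{"x":0,"y":-1,"z":0,"yaw":0}]' >/dev/null
python3 -m inch '[{"x":0,"y":-1,"z":0,"yaw":0},{"x":0,"y":-1,"z":0,"yaw":0},{"x":0,"y":-1,"z":0,"yaw":0},{"x":0,"y":-1,"z":0,"yaw":0},{"x":0,"y":0,"z":0,"yaw":0}]'
python3 fin.py f2
python3 - <<'E'
from h import *
W=world('side',np.load('pics/f2.npy'))
c=np.array([.527,.2328]);A=np.radians(-12);ex=np.array([np.cos(A),np.sin(A)]);ey=np.array([-ex[1],ex[0]])
P=W[...,:2]-c;X=P@ex;Y=P@ey;Z=W[...,2]
k=(abs(Y)<.1)&(abs(X)<.2)
rim=k&(Z>.058)&(Z<.07)
for s in(1,-1):
  q=rim&(Y*s>.07)&(Y*s<.085);print('rim',s,np.percentile(X[q],[1,2,98,99]).round(4),np.median(Y[q]).round(4))
br=k&(abs(Y)<.02)&(Z>.055)&(Z<.066);print('bridge front X',np.percentile(X[br],[1,2,5,95,99]).round(4))
ns=k&(abs(Y)<.012)&(Z>.044)&(Z<.052)&(X<.0);print('nosetop X',ns.sum(),np.percentile(X[ns],[0,1,2,5,99]).round(4))
E
```

```text
time_s: 30.93
tcp_pos: [0.3499, -0.05, 0.1953]
eef_rot: [178.5, -6.8, 167.7]
contact_force: [-0.7, 0.2, -0.0]
gripper_width: 0.0002
nose 353 X [-0.0891 -0.0484 -0.0013] Y [-0.0114  0.0033  0.0133] z [0.0385 0.0457 0.0491]
rim 1 [-0.1015 -0.0992  0.0978  0.0987] 0.0779
rim -1 [-0.102  -0.1     0.096   0.0992] -0.0758
bridge front X [0.0016 0.0022 0.005  0.0939 0.0984]
nosetop X 249 [-0.0888 -0.0877 -0.0868 -0.0849 -0.0017]
```

View pics/f2c.png

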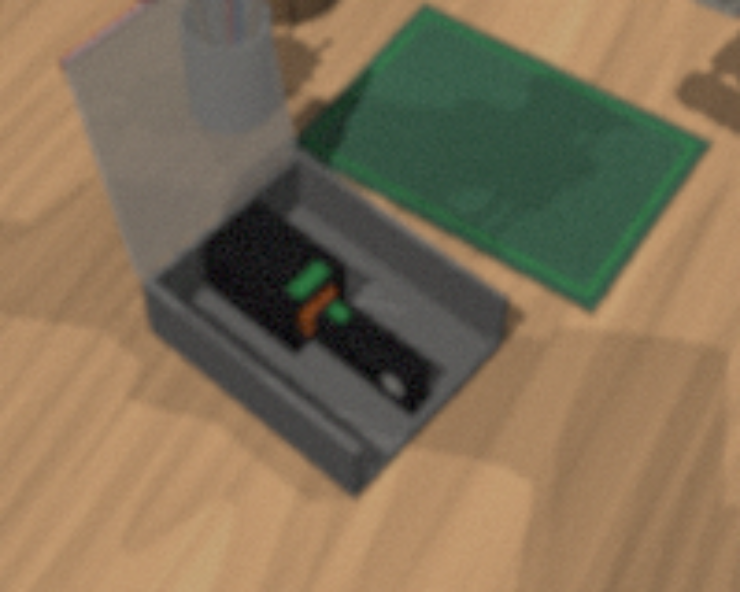

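The last view shows the cutter seated in the case, nose over the rail (crop about 380,370), lid open. My readings put it within about 2 mm of home. I'll push the nose end once more with closed fingers to be sure.

```bash
python3 -m inch '[{"x":0,"y":0.7,"z":0,"yaw":0},{"x":0,"y":1,"z":0,"yaw":0},{"x":0,"y":1,"z":0,"yaw":0},{"x":0,"y":1,"z":0,"yaw":0},{"x":0,"y":1,"z":0,"yaw":0}]' >/dev/null
python3 -m inch '[{"x":0,"y":1,"z":0,"yaw":0},{"x":0,"y":1,"z":0,"yaw":0},{"x":0,"y":1,"z":0,"yaw":0},{"x":0,"y":1,"z":0,"yaw":0},{"x":0,"y":1,"z":0,"yaw":0}]' >/dev/null
python3 -m inch '[{"x":0,"y":0.8,"z":0,"yaw":0},{"x":0,"y":0.6,"z":0,"yaw":0},{"x":0,"y":0,"z":0,"yaw":0}]' >/dev/null
python3 tilt.py; python3 go.py 0.4048 0.2588 0.037 168
```

```text
t 32.12 tilt deg toward world x,y [-6.57  2.75] p [0.4094 0.2421 0.1984] yaw 167.8 q [  48.6    6.3  -20.9   -7.4  -65.3 -147.7]
t 32.12 p [0.4094 0.2421 0.1984] rpy [178.7  -7.  167.8] F [-0.7  0.7  0.6] w 0.0003 q [  49.    6.  -21.   -7.  -65. -148.]
units now-yaw [0.32 0.61 6.46] at target yaw [0.32 0.62 6.46] yaw units(tool) -0.06
```

```bash
python3 -m inch '[{"x":0,"y":0.1,"z":0.7,"yaw":0},{"x":0,"y":0.1,"z":1,"yaw":0},{"x":-0.1,"y":0.1,"z":1,"yaw":0},{"x":-0.1,"y":0.1,"z":1,"yaw":0},{"x":-0.1,"y":0.1,"z":1,"yaw":0}]' >/dev/null
python3 -m inch '[{"x":0,"y":0,"z":0.7,"yaw":0},{"x":0,"y":0,"z":0.5,"yaw":0},{"x":0,"y":0,"z":0.1,"yaw":0},{"x":0,"y":0,"z":0,"yaw":0}]' >/dev/null
python3 tilt.py; python3 go.py 0.4048 0.2588 0.037 168
```

```text
t 32.87 tilt deg toward world x,y [-6.6   2.62] p [0.4001 0.2611 0.0423] yaw 168.0 q [  50.9   17.6  -30.3   -9.7  -44.6 -145.9]
t 32.87 p [0.4001 0.2611 0.0423] rpy [178.8  -7.  168. ] F [-0.4  0.3  0.7] w 0.0008 q [  51.   18.  -30.  -10.  -45. -146.]
units now-yaw [-0.2  -0.05  0.21] at target yaw [-0.2  -0.05  0.21] yaw units(tool) -0.01
```

```bash
python3 -m inch '[{"x":-0.3,"y":0,"z":-0.03,"yaw":0},{"x":-0.3,"y":0,"z":-0.03,"yaw":0},{"x":-0.2,"y":0,"z":0,"yaw":0}]' 
python3 -m inch '[{"x":-0.15,"y":0,"z":0,"yaw":0},{"x":-0.15,"y":0,"z":0,"yaw":0}]' 
python3 -m inch '[{"x":-0.15,"y":0,"z":0,"yaw":0},{"x":-0.15,"y":0,"z":0,"yaw":0}]'
```

```text
time_s: 33.12
tcp_pos: [0.4211, 0.2572, 0.0432]
eef_rot: [178.7, -7.0, 168.1]
contact_force: [-0.1, 0.0, 0.1]
gripper_width: 0.0002
time_s: 33.28
tcp_pos: [0.431, 0.2559, 0.0438]
eef_rot: [178.6, -6.8, 168.1]
contact_force: [-0.5, -0.5, -0.2]
gripper_width: 0.0003
time_s: 33.45
tcp_pos: [0.4332, 0.2551, 0.0436]
eef_rot: [178.6, -7.4, 167.8]
contact_force: [-32.4, 17.8, 23.9]
gripper_width: 0.0008
```

```bash
python3 -m inch '[{"x":0.2,"y":0,"z":0,"yaw":0},{"x":0.5,"y":0,"z":0,"yaw":0},{"x":0.5,"y":0,"z":-0.3,"yaw":0},{"x":0.3,"y":0,"z":-0.8,"yaw":0},{"x":0,"y":0,"z":-1,"yaw":0}]' 
python3 -m inch '[{"x":0,"y":0,"z":-1,"yaw":0},{"x":0,"y":0,"z":-1,"yaw":0},{"x":0,"y":-0.7,"z":-0.8,"yaw":0},{"x":0,"y":-1,"z":-0.5,"yaw":0},{"x":0,"y":-1,"z":0,"yaw":0}]' >/dev/null
python3 -m inch '[{"x":0,"y":-1,"z":0,"yaw":0},{"x":0,"y":-1,"z":0,"yaw":0},{"x":0,"y":-1,"z":0,"yaw":0},{"x":0,"y":-1,"z":0,"yaw":0},{"x":0,"y":-0.5,"z":0,"yaw":0}]' >/dev/null
python3 -m inch '[{"x":0,"y":0,"z":0,"yaw":0},{"x":0,"y":0,"z":0,"yaw":0}]' 
python3 fin.py f3
python3 - <<'E'
from h import *
W=world('side',np.load('pics/f3.npy'));a=cv2.imread('pics/f3.png');hsv=cv2.cvtColor(a,cv2.COLOR_BGR2HSV)
c=np.array([.527,.2328]);A=np.radians(-12);ex=np.array([np.cos(A),np.sin(A)])
X=(W[...,:2]-c)@ex;Z=W[...,2]
k=(abs(X)<.2)&(abs(W[...,1]-.235)<.05)
ns=k&(Z>.044)&(Z<.052)&(X<0)&(abs(W[...,1]-.2328-.207*-X/1)<.012);print('nosetop X',np.percentile(X[ns],[0,1,2,5]).round(4))
lid=(Z>.1)&(Z<.27)&(abs((W[...,:2]-c)@np.array([-ex[1],ex[0]]))<.07)&(X>.09)&(X<.2)
print('lid angle',np.degrees(np.arctan2(Z[lid]-.0645,-(X[lid]-.1))).mean())
E
```

```text
time_s: 33.87
tcp_pos: [0.3985, 0.2589, 0.0987]
eef_rot: [178.9, -7.8, 167.6]
contact_force: [0.2, 1.2, -0.9]
gripper_width: 0.0005
time_s: 34.87
tcp_pos: [0.3683, 0.0729, 0.1884]
eef_rot: [178.2, -6.8, 167.8]
contact_force: [0.4, 0.5, -0.1]
gripper_width: 0.0004
nose 346 X [-0.0885 -0.0471 -0.0006] Y [-0.011   0.0027  0.0132] z [0.0396 0.0459 0.0487]
nosetop X [-0.0886 -0.0881 -0.0871 -0.0849]
lid angle 99.33112032546339
```

```bash
python3 -c "
from plant import r
print(r.close_job())"
```

```text
the job is handed in; nothing more can be done
None
```

The cutter is fully home in the charging case with the lid open on its stop, and I handed the job in at about 35 s of the 72 s allowed.

**What I did:** I opened the lid, then drew the cutter straight out of the guard and turned it end for end. I laid it flat on the mat and let go, took it by the nose, and slid it handle first under the bridge until it met the back wall. I released it and pushed the nose end once more with closed fingers.

**Last checks:**
- **Seating:** the final push met a hard stop, with about 32 N along x and 44 N in total, and the cutter did not move. Its nose end reads about 87 to 88 mm in front of the case centre, against a nominal 86 mm, which is within camera error.
- **Lid:** it reads about 99°, against 100° at the stop.
- **Robot:** it was clear of everything at hand-in.

**Two weaker points:**
- **Force in the last push:** 44 N is above the 40 N press limit for the arm and gripper body. It was the fingertips that were pressing on the cutter, and the wrist limit is 120 N.
- **Tool tilt:** the tool drifted to about 7° by the end, because the moves cannot correct tilt.

I did not measure the tape roll, tin and calculator again at the end. My moves did not go near them.

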